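# Draw sleeves from the bay rack, gauge one, tray them for marking

## Task

Use the draw hook from its holder to pull every sleeve out of the deep bays of the rack (fingers must not touch a sleeve while it is still in its bay), then slide the hook's blade back down into its holder slot. Then stand one of the sleeves, whichever you like, between the caliper jaws on the gauging board and slide the jaw shut until it presses lightly on the sleeve, holding it there a second so that the reading settles. Finally take it out, stand all the sleeves upright in the tray for the laser marker and slide the empty caliper fully shut; do not disturb the loose gear and the solid puck on the desk, and do not force the caliper.

Things in the scene. Friction and masses are not known exactly. Their poses are not given: they have to be found in the camera images.
- bay_rack: Grey steel rack fixed on the desk, 190 x 190 x 74 mm, with three parallel bays side by side under a clear cover. Origin: centre of its underside; x points from the open mouths (x = -95 mm) into the bays (back wall at +91 mm), z up. Bay centre lines at y = -62, 0, +62 mm; each bay is 58 mm wide between 4 mm walls. Each bay holds one sleeve at most.
- rack_mouth (a point): Middle of the lower edge of the middle bay's mouth, on the floor sheet (2 mm above the desk). Bays are 66 mm high inside: floor at z = 2 mm, underside of the clear cover at z = 68 mm. Outside, the desk is 2 mm lower than the bay floor.
- draw_hook: Draw hook, 0.12 kg, 277 mm long, standing on edge in its holder. Origin: centre of its black handle (110 mm in x, 14 mm thick in y, 24 mm high in z): grip there from above, fingers closing along y. x points to the tip, z up. The steel blade is 4 mm thick (y), runs to x = 222 mm, from z = -6 to +8 mm.
- hook_tip (a point): Middle of the lower end of the hook's foot, at hook x = 217 mm, z = -24 mm. The foot is the end of the blade turned down: 10 mm long (x = 212 to 222 mm), 4 mm thick, reaching 18 mm below the blade. Let down into a sleeve's bore it pulls the sleeve along.
- hook_holder: Fixed holder, plate 200 x 44 x 8 mm (x = -60 to 140 mm). Origin: on the desk below the middle of the stowed handle; x runs along the slot to where the tip lies, z up. Stowed, the hook has the holder's axes and its origin is 40 mm above the holder's (within 15 mm along x). A fork at x = -54 to -38 mm (gap 18 mm, rest at z = 28 mm, ears to z = 42 mm) takes the handle's rear end.
- holder_slot (a point): Middle of the floor of the holder's slot, at holder x = 105 mm, z = 34 mm. The grey slotted block is 60 mm long (x = 75 to 135 mm) and 56 mm high; the slot along x is open at the top and both ends, 6.6 mm wide, its mouth flared to about 10 mm. The blade's lower edge rests on the slot floor.
- gauge_board: Fixed gauging board 100 x 240 x 8 mm with the caliper clamped flat on it. Origin: centre of its underside; axes as the caliper's. A part to be gauged stands on its top, 8 mm above the desk.
- caliper: Digital caliper 68 x 206 x 16 mm fixed on the board. Origin: centre of its underside, 8.2 mm above the desk; z up, y along the beam (x = 4 to 20 mm, top at z = 6 mm). Both jaws reach from x = 2 to -34 mm at z = 2 to 6 mm, so a sleeve is gauged with its centre at about x = -22 mm.
- fixed_jaw (a point): Middle of the inner face of the fixed jaw (caliper x = -16, y = 94.5, z = 4 mm). The gap for the part lies on its -y side; a sleeve shut in has its centre at caliper y = 74.5 mm.
- jaw_housing (a point): Centre of the black display housing that moves with the sliding jaw, on its top (caliper x = 10, y = 45 mm - travel, z = 15 mm). The housing is 44 mm wide (x), 74 mm long (y), 15 mm high; grip it across x from above at this point and slide it to +y to shut the jaws. A thumb roller sticks out 8 mm on the -x side, 26 mm to -y of this point.
- caliper_slide_jaw (a joint): Travel of the sliding jaw in m: 0 shut, 0.08 fully open; it grows as the jaw moves to caliper -y. The sliding jaw's face is slightly tapered: at caliper x = -22 mm it lies at y = 90.5 mm - travel, 4 mm short of the fixed jaw at travel 0, so this reads 0.036 (within 1.5 mm) when shut on a sleeve. About 0.4 N friction; it stays where it is left.
- tray: Fixed open grey tray with a rubber mat, 110 (x) x 190 (y) x 14 mm, walls 3 mm, floor 3 mm above the desk. Origin: centre of its underside. The sleeves stand in it, for instance in a row along its y axis at y = -58, 0, 58 mm.
- gear: Loose steel gear, 49 mm across, 18 mm high, a bystander. Origin: centre of its underside.
- alu_puck: Loose solid aluminium puck, 36 mm across, 22 mm high, a bystander. Origin: centre of its underside.
- sleeve_1: Turned aluminium sleeve (plain ring) standing upright: 40 mm outside diameter, 26 mm bore right through, 20 mm high, about 60 g. Origin: centre of its underside. At the start it stands deep in the bay at rack y = -62 mm of the rack, its centre 100 to 150 mm inside the mouth; it may be absent.
- sleeve_2: Turned aluminium sleeve (plain ring) standing upright: 40 mm outside diameter, 26 mm bore right through, 20 mm high, about 60 g. Origin: centre of its underside. At the start it stands deep in the middle bay of the rack, its centre 100 to 150 mm inside the mouth; it may be absent.
- sleeve_3: Turned aluminium sleeve (plain ring) standing upright: 40 mm outside diameter, 26 mm bore right through, 20 mm high, about 60 g. Origin: centre of its underside. At the start it stands deep in the bay at rack y = +62 mm of the rack, its centre 100 to 150 mm inside the mouth; it may be absent.

How it is judged:
By the outcome, as a careful person would: the job done as asked, in the order asked, and still so for the second after the job is handed in, with the robot touching nothing.
Of sleeve_1, sleeve_2, sleeve_3 only 2 to 3 are there at a start; the rules pass over those that are not, and their reading is None.
At some moment in a run one of sleeve_1, sleeve_2, sleeve_3 may be knocked a few centimetres aside while the robot is not near it.
It also fails if it takes over 210 s, if anything falls off the work surface, if the arm or the gripper's body presses on something with over 40 N, if the wrist force passes 120 N, or if a joint passes its speed limit or range.

## Robot

A 6-joint arm with a two-finger parallel gripper is mounted at the origin on a cart in front of the work surface, level with it; the furniture and walls round the work are solid. World frame = base frame: x ahead of the robot, y to its left, z up, the work surface at z = 0. Lengths are in m, angles in rad, forces in N, time in s.
With the tool pointing down it reaches from about 0.35 to 1 m from the base axis. Payload 7.1 kg.
Tool frame: the origin (TCP) lies midway between the tips of the shut fingers; the grasp point (between the pads) lies 19 mm behind it; z points along the fingers, y is the line along which they close (so a half turn about z gives the same grasp; the last joint's range is limited). The gripper opens to 85 mm and grips with 20 to 120 N. Pads are 22 mm wide; open, the fingers measure 114 mm over their backs; the gripper's body (76 mm by 85 mm) begins 54 mm behind the grasp point. The pads swing forward as they close: fully open they stand 13 mm farther back than shut.
Start: joints at [-1.289, 0.423, 1.63, -0, 1.089, -0.019], TCP at [0.185, -0.597, 0.21] pointing down, gripper open.
Joint ranges: [-3, 3], [-0.9, 2.11], [0.09, 2.58], [-1.31, 4.45], [0.11, 2.69], [-2.54, 2.54]. Speed limits (rad/s): [2.39, 2.39, 3.01, 3.14, 3.14, 3.14].

## Interface

Orientations are given as a unit quaternion [w, x, y, z].
In Python, from rig import r, cams, job_done gives the robot as it stands.
- The arm moves only by the tool carry_out, never from a script. Its argument "plan" is a list of rows, each a list of 7 numbers: the turn, a rotation vector about the tool's x, y, z in units of 6 degrees (1.0 is 6 degrees), then the shift along the tool's x, y, z in m, then the finger opening in m, from 0 to 0.0854. In form: [[wx, wy, wz, dx, dy, dz, jaw], ...]. A call has 1 to 10 rows; each row shifts and turns the commanded pose from where the row before left it, along the tool's axes as they then stand; what a row does not reach is not made up. A row lasts 1/12 s, in which the tool goes at most 41.7 mm and 7.16 degrees, less where a joint would pass 70% of its speed; a pose out of reach is approached as far as the arm can. A call is refused whole if a number of a shift passes 0.0417 or a number of a turn 1, either way. A call with a gripper value outside its range is refused whole. The fingers move at their own pace and stop on an object; "force" is the grip in N (left out, the last holds). Time passes only in rows, so rows that do not move let the fingers close. It gives the time, the measured TCP pose, the force, the opening and the grip force at its end, in the units of the state.
- r.sense(): the state, without advancing time (a new reading comes with each control period).
- cams.capture(name): name is "side" or "top" or "wrist"; returns (picture, depth): 420x560x3 uint8, red, green, blue; 420x560 float32, m along the optical axis (not along the pixel's ray), 0 where there is no reading.
- cams.get_calibration(name): a dict with "mtx" (3x3 intrinsics, pixels), "R" (3x3) and "t" (3): a world point X has camera coordinates R X + t; the wrist camera has in their place "hand_eye" (4x4, takes a point from camera to tool coordinates, whose origin is the TCP and whose axes are the flange's). Camera axes: x right, y down, z forward; pixel columns grow to the right and rows downward; lengths in m; the calibration is good to about 2 mm. A picture is of the moment at which its call begins: read the wrist's pose just before it. get_calibration takes no time and is no camera call.
- job_done(): hands the job in; it is judged then, once.
The state is a dict: "t": time; "joints": joint angles; "joint_velocities": joint speeds; "joint_torque": joint torques, N m; "eef_pos": TCP position; "eef_rot": TCP orientation; "wrist_force": force on the tool from outside, world axes, zero at the start; "torque": the same for the moment, N m; "width": finger opening in m; "grasp_force": force on a finger pad.
Only numpy, scipy, OpenCV 4.12 (cv2) and the standard library are available. Lean on these libraries where they do the work, as an engineer would, in place of code of your own. Each camera call takes 0.05 s, during which the arm holds its last target. There are 200 camera calls.

## Working session

There is one attempt and no reset: what is moved stays moved. The work goes in short steps, Python scripts to look and compute and a tool call to move; the robot and the scene stay as the last step left them, time stands still between calls to the robot, and variables do not carry over. Pictures are saved under pics/ and viewed, at most 14 in all, crops included, and the job is handed in when it is done.

Besides the shell and the picture viewer there is one more tool, called after "Request:" in YAML: its name, and indented under it one key for each argument. carry_out: Moves the arm, as the interface text tells. Its arguments: {"type":"object","properties":{"plan":{"type":"array","items":{"type":"array","items":{"type":"number"}}},"force":{"type":"number"}},"required":["plan"]}

```bash
ls; mkdir -p pics; python3 - <<'E'
from rig import r,cams
import cv2,numpy as np
s=r.sense();print({k:np.round(v,3) for k,v in s.items()})
ims=[]
for n in ["side","top"]:
    p,d=cams.capture(n);c=cams.get_calibration(n);print(n,{k:np.round(v,4).tolist() for k,v in c.items()})
    np.save(f'{n}_0.npy',d);cv2.imwrite(f'pics/{n}0.png',p[:,:,::-1])
print(np.round(cams.get_calibration("wrist")["hand_eye"],4),cams.get_calibration("wrist")["mtx"])
E
```

```text
pics
{'t': np.float64(0.0), 'joints': array([-1.289,  0.424,  1.631, -0.   ,  1.089, -0.019]), 'joint_velocities': array([-0.001, -0.001, -0.003, -0.002, -0.001, -0.001]), 'joint_torque': array([ 3.0000e-03, -5.5738e+01, -2.8174e+01,  0.0000e+00,  7.0000e-03,
       -0.0000e+00]), 'eef_pos': array([ 0.185, -0.596,  0.209]), 'eef_rot': array([-0.001,  0.989,  0.15 , -0.   ]), 'wrist_force': array([-0.08 ,  0.028,  0.702]), 'torque': array([-0.038, -0.059,  0.012]), 'grasp_force': np.float64(0.0), 'width': np.float64(0.085)}
side {'mtx': [[391.4189, 0.0, 279.8549], [0.0, 391.4189, 215.1162], [0.0, 0.0, 1.0]], 'R': [[-0.9884, -0.1519, -0.0077], [-0.0532, 0.3929, -0.918], [0.1424, -0.907, -0.3964]], 't': [0.6003, 0.073, 0.8136]}
top {'mtx': [[539.9179, 0.0, 282.0786], [0.0, 539.9179, 204.7664], [0.0, 0.0, 1.0]], 'R': [[-0.0045, -0.9999, -0.0108], [-0.9832, 0.0064, -0.1827], [0.1827, 0.0098, -0.9831]], 't': [0.0198, 0.6054, 1.0319]}
[[ 1.100e-03 -9.654e-01 -2.609e-01  6.640e-02]
 [ 1.000e+00  1.000e-03  3.000e-04 -9.000e-04]
 [-0.000e+00 -2.609e-01  9.654e-01 -1.626e-01]
 [ 0.000e+00  0.000e+00  0.000e+00  1.000e+00]] [[356.91958599   0.         276.02105017]
 [  0.         356.91958599 208.80967256]
 [  0.           0.           1.        ]]
```

View pics/top0.png

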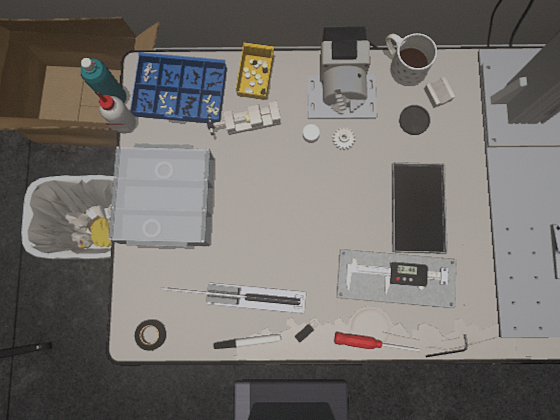

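View pics/side0.png

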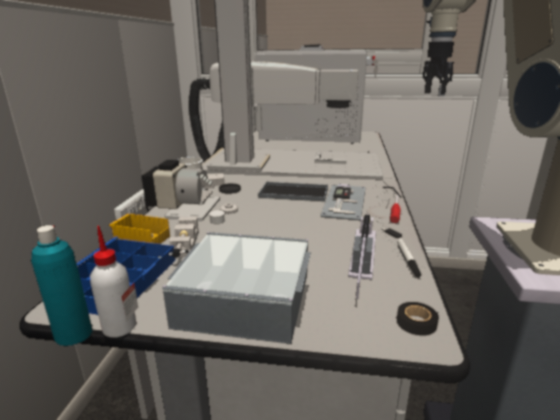

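The top view has the rack at left with its mouth facing right (world -y). Sleeves show at (164,170) and (151,228), so the middle bay is empty. The hook lies at about (163..303, 290..300), the caliper at (400,275), the tray at (418,207), the gear at (343,138) and the puck at (311,132).

```bash
cat > h.py <<'E'
import numpy as np,cv2
from rig import r,cams
from scipy.spatial.transform import Rotation as Ro
def cam(name):
    c=cams.get_calibration(name);K=np.array(c["mtx"])
    if name!="wrist":
        R=np.array(c["R"]);t=np.array(c["t"]);return K,R.T,-R.T@t   # cam->world
    s=r.sense();q=s["eef_rot"];Rt=Ro.from_quat(np.r_[q[1:],q[0]]).as_matrix();H=np.array(c["hand_eye"])
    return K,Rt@H[:3,:3],Rt@H[:3,3]+s["eef_pos"]
def cap(name,tag):
    C=cam(name);p,d=cams.capture(name);cv2.imwrite(f"pics/{tag}.png",p[:,:,::-1]);np.savez(f"{tag}.npz",p=p,d=d,K=C[0],R=C[1],o=C[2]);return C,p,d
def load(tag):
    z=np.load(f"{tag}.npz");return (z["K"],z["R"],z["o"]),z["p"],z["d"]
def ray(C,u,v):
    return C[1]@np.linalg.solve(C[0],[u,v,1.])
def onz(C,u,v,z):
    d=ray(C,u,v);return C[2]+d*(z-C[2][2])/d[2]
def dep(C,d,u,v):
    return C[2]+ray(C,u,v)*d[int(v),int(u)]
def proj(C,X):
    x=C[0]@(C[1].T@(np.array(X)-C[2]));return x[:2]/x[2]
def cloud(C,d):
    v,u=np.mgrid[:d.shape[0],:d.shape[1]];P=np.stack([u,v,np.ones_like(u)],-1).reshape(-1,3)@np.linalg.inv(C[0]).T@C[1].T
    P=P.reshape(*d.shape,3)*d[...,None]+C[2];P[d==0]=np.nan;return P
def st():
    s=r.sense();q=s["eef_rot"];R=Ro.from_quat(np.r_[q[1:],q[0]]).as_matrix()
    print("t %.1f"%s["t"],"tcp",np.round(s["eef_pos"],4),"xyaw %.2f"%np.degrees(np.arctan2(R[1,0],R[0,0])),"z",np.round(R[:,2],3),"w %.4f"%s["width"],"g %.1f"%s["grasp_force"],"F",np.round(s["wrist_force"],1));return s,R
E
python3 - <<'E'
from h import *
C=cam("top");p=cv2.imread('pics/top0.png');d=np.load('top_0.npy')
for n,(u,v) in dict(slv1=(164,170),slv3=(151,228),handle=(275,298),blade=(185,291),tip=(163,290),housing=(405,273),board=(443,290),traymat=(418,207),gear=(343,138),puck=(311,132),rackcov=(165,200),desk=(300,200)).items():
    print(n,np.round(dep(C,d,u,v),3),np.round(onz(C,u,v,0.02),3))
E
```

```text
slv1 [0.675 0.253 0.074] [0.688 0.266 0.02 ]
slv3 [0.558 0.275 0.071] [0.565 0.289 0.02 ]
handle [0.42  0.031 0.052] [0.421 0.032 0.02 ]
blade [0.435 0.208 0.051] [0.436 0.214 0.02 ]
tip [0.438 0.263 0.001] [0.438 0.259 0.02 ]
housing [ 0.469 -0.231  0.026] [ 0.47  -0.232  0.02 ]
board [ 0.436 -0.31   0.008] [ 0.435 -0.307  0.02 ]
traymat [ 0.608 -0.269  0.004] [ 0.606 -0.265  0.02 ]
gear [ 0.762 -0.116  0.001] [ 0.756 -0.114  0.02 ]
puck [ 0.769 -0.045  0.023] [ 0.77  -0.046  0.02 ]
rackcov [0.613 0.249 0.073] [0.624 0.262 0.02 ]
desk [ 0.625 -0.021  0.003] [ 0.622 -0.021  0.02 ]
```

Request:
carry_out:
  plan:
    - [0,0,-1,0,0,-0.01,0.085]
    - [0,0,-1,0,0,-0.01,0.085]
    - [0,0,-1,0,0,-0.01,0.085]
    - [0,0,-1,0,0,-0.01,0.085]
    - [0,0,-1,0,0,-0.01,0.085]
    - [0,0,-1,0,0,-0.01,0.085]
    - [0,0,-1,0,0,-0.01,0.085]
    - [0,0,-1,0,0,-0.01,0.085]
    - [0,0,-1,0,0,-0.01,0.085]
    - [0,0,-1,0,0,0,0.085]

```text
t: 0.93
eef_pos: [0.1854, -0.5977, 0.3016]
eef_rot: [0.001, 0.78, 0.626, -0.0]
wrist_force: [-0.5, -0.0, 0.4]
width: 0.0851
grasp_force: 0.0
```

Request:
carry_out:
  plan:
    - [0,0,-1,0,0.03,0,0.085]
    - [0,0,-0.4,0,0.03,0,0.085]
    - [0,0,0,0.035,0.02,0,0.085]
    - [0,0,0,0.035,0.02,0,0.085]
    - [0,0,0,0.035,0.02,0,0.085]
    - [0,0,0,0.035,0.02,0,0.085]
    - [0,0,0,0.035,0.02,0,0.085]
    - [0,0,0,0.035,0.01,0,0.085]
    - [0,0,0,0.035,0.01,0,0.085]
    - [0,0,0,0.035,0,0,0.085]

```text
t: 1.77
eef_pos: [0.3864, -0.3352, 0.2994]
eef_rot: [-0.0, 0.733, 0.68, 0.0]
wrist_force: [0.4, 0.6, 0.3]
width: 0.085
grasp_force: 0.0
```

Request:
carry_out:
  plan:
    - [0,0,0,0.04,0,0,0.085]
    - [0,0,0,0.04,0,0,0.085]
    - [0,0,0,0.04,0,0,0.085]
    - [0,0,0,0.04,0,0,0.085]
    - [0,0,0,0.04,0,0,0.085]
    - [0,0,0,0.04,0,0,0.085]
    - [0,0,0,0.03,0,0,0.085]
    - [0,0,0,0,0,0,0.085]
    - [0,0,0,0,0,0,0.085]

```text
t: 2.52
eef_pos: [0.4056, -0.0666, 0.2997]
eef_rot: [0.0, 0.732, 0.681, -0.0]
wrist_force: [0.2, 0.4, -0.2]
width: 0.0847
grasp_force: 0.0
```

```bash
python3 - <<'E'
from h import *
st();C,p,d=cap("wrist","w1")
E
```

```text
t 2.5 tcp [ 0.4056 -0.0666  0.2997] xyaw 85.85 z [-0. -0. -1.] w 0.0847 g 0.0 F [ 0.2  0.4 -0.2]
```

View pics/w1.png

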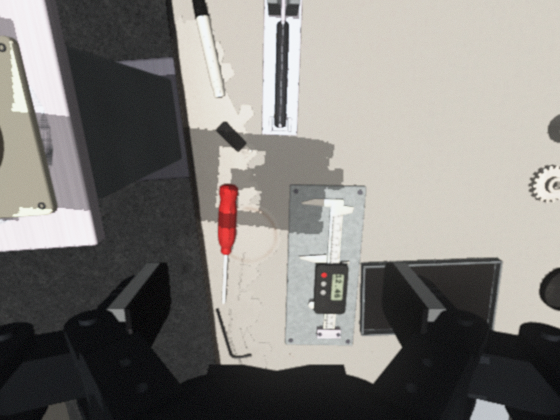

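The wrist view shows the hook handle at (281,75), the caliper with its jaws at (322,203) and (315,258) and housing at (332,288), and the tray at (430,297). I'll move closer to the hook.

Request:
carry_out:
  plan:
    - [0,0,0,0.035,0,0.005,0.085]
    - [0,0,0,0.035,0,0.005,0.085]
    - [0,0,0,0.035,0,0.005,0.085]
    - [0,0,0,0.025,0,0,0.085]
    - [0,0,0,0,0,0,0.085]
    - [0,0,0,0,0,0,0.085]

```text
t: 3.07
eef_pos: [0.4159, 0.0614, 0.2844]
eef_rot: [-0.0, 0.733, 0.68, -0.0]
wrist_force: [-0.2, 0.4, 0.4]
width: 0.085
grasp_force: 0.0
```

```bash
python3 - <<'E'
from h import *
st();C,p,d=cap("wrist","w2")
P=cloud(C,d);hsv=cv2.cvtColor(p,cv2.COLOR_RGB2HSV)
# handle: dark, z 0.045..0.06
m=(P[...,2]>0.044)&(P[...,2]<0.062)&(p.max(2)<70)&(np.abs(P[...,0]-.42)<.06)
n,l,s,c=cv2.connectedComponentsWithStats(m.astype(np.uint8));
for i in range(1,n):
    if s[i,4]>60:print(s[i],c[i],np.nanmedian(P[l==i],0).round(4),np.nanmin(P[l==i],0).round(4),np.nanmax(P[l==i],0).round(4))
E
```

```text
t 3.1 tcp [0.4159 0.0614 0.2844] xyaw 85.68 z [-0.001 -0.001 -1.   ] w 0.0850 g 0.0 F [-0.2  0.4  0.4]
[274 145  13  93 988] [280.01720648 191.16396761] [0.419  0.0418 0.0499] [ 0.408  -0.0139  0.0451] [0.4292 0.0932 0.0525]
```

View pics/w2.png

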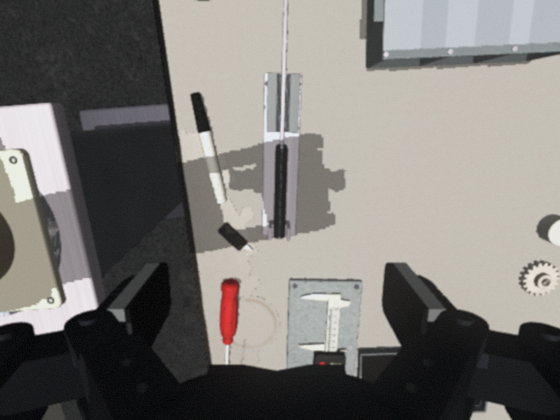

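The handle runs (282,146) to (279,238), and the slotted block spans (265..300, 73..132). The blade leaves upward through (286,0), and the rack's front edge is at upper right.

```bash
python3 - <<'E'
from h import *
C,p,d=load("w2");P=cloud(C,d)
m=(P[...,2]>0.044)&(P[...,2]<0.062)&(p.max(2)<70)&(np.abs(P[...,0]-.42)<.06)
v,u=np.nonzero(m)
X=np.array([onz(C,a,b,.052) for a,b in zip(u,v)])
rc=cv2.minAreaRect((X[:,:2]*1000).astype(np.float32));print(rc)
print(np.degrees(np.arctan2(*(np.polyfit(X[:,1],X[:,0],1)[0],1))))
# blade centre per row above block, z=.048
g=p.astype(int).sum(2)
for v in (5,15,25,35,45,55,65):
    print(v,g[v,276:298].tolist())
print("block corners z.056",[onz(C,a,b,.056).round(4).tolist() for a,b in((265,73),(300,75),(298,132),(265,131))])
# rack corners: z ~.074
C0,p0=cam("top"),cv2.imread('pics/top0.png')
print("rack top cor",[onz(C0,a,b,.074).round(4).tolist() for a,b in((210,148),(211,244),(115,146),(112,243))])
print("w2 rack edge",[onz(C,a,b,.074).round(4).tolist() for a,b in((370,58),(559,50),(385,50))],[dep(C,d,a,b).round(4).tolist() for a,b in((450,50),(380,40),(400,30),(530,30),(375,65))])
E
```

```text
((418.8650817871094, 40.31416320800781), (106.63212585449219, 12.850976943969727), 84.95391845703125)
5.539022948753317
5 [575, 564, 573, 575, 568, 577, 569, 541, 592, 652, 606, 489, 478, 564, 567, 577, 578, 577, 572, 585, 577, 572]
15 [563, 573, 572, 576, 571, 568, 528, 507, 578, 640, 589, 512, 536, 576, 574, 576, 571, 571, 569, 576, 575, 575]
25 [576, 570, 575, 575, 577, 555, 512, 552, 650, 652, 563, 506, 564, 575, 576, 575, 576, 580, 572, 582, 572, 575]
35 [571, 571, 574, 576, 576, 560, 530, 595, 666, 641, 568, 526, 557, 580, 573, 575, 573, 575, 569, 582, 571, 573]
45 [571, 576, 571, 572, 563, 569, 566, 614, 663, 624, 529, 507, 555, 582, 577, 572, 578, 574, 573, 572, 574, 576]
55 [576, 565, 578, 570, 576, 542, 557, 648, 668, 598, 530, 556, 575, 567, 580, 579, 574, 572, 578, 576, 577, 577]
65 [573, 571, 567, 570, 556, 505, 575, 675, 667, 565, 496, 559, 575, 578, 571, 573, 571, 574, 571, 576, 574, 570]
block corners z.056 [[0.4125, 0.1679, 0.056], [0.4483, 0.1633, 0.056], [0.4429, 0.1061, 0.056], [0.4077, 0.1098, 0.056]]
rack top cor [[0.7199, 0.1616, 0.074], [0.5249, 0.1557, 0.074], [0.7256, 0.3547, 0.074], [0.528, 0.3502, 0.074]]
w2 rack edge [[0.5158, 0.1722, 0.074], [0.6978, 0.1658, 0.074], [0.5302, 0.1783, 0.074]] [[0.594, 0.1739, 0.0715], [0.5306, 0.1905, 0.0553], [0.5459, 0.1957, 0.0696], [0.6703, 0.1862, 0.0704], [0.5401, 0.1728, 0.0006]]
```

Request:
carry_out:
  plan:
    - [0,0,0,0.025,0.03,0,0.085]
    - [0,0,0,0.025,0.03,0,0.085]
    - [0,0,0,0.025,0.03,0,0.085]
    - [0,0,0,0.025,0.03,0,0.085]
    - [0,0,0,0.025,0.03,0,0.085]
    - [0,0,0,0.02,0.03,0,0.085]
    - [0,0,0,0,0.02,0,0.085]
    - [0,0,0,0,0,0,0.085]
    - [0,0,0,0,0,0,0.085]

```text
t: 3.87
eef_pos: [0.6269, 0.1889, 0.2837]
eef_rot: [-0.0, 0.734, 0.679, -0.001]
wrist_force: [0.1, -0.0, -0.2]
width: 0.0849
grasp_force: 0.0
```

```bash
python3 - <<'E'
from h import *
st();C,p,d=cap("wrist","w3")
E
```

```text
t 3.9 tcp [0.6269 0.1889 0.2837] xyaw 85.48 z [-0.001 -0.001 -1.   ] w 0.0849 g 0.0 F [ 0.1 -0.  -0.2]
```

View pics/w3.png

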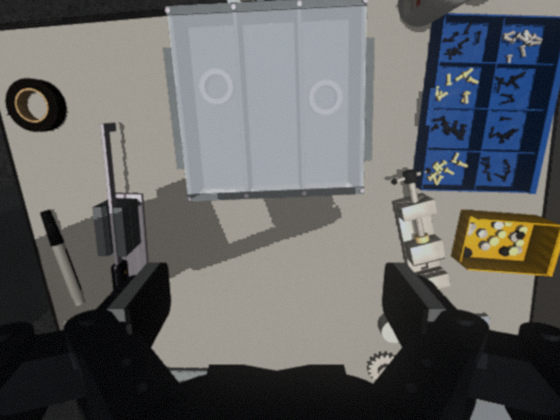

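Sleeve tops are at (216,87) and (325,97). The rack front edge runs (189,196) to (364,190) and the back corners are at about (168,8) and (366,3).

```bash
python3 - <<'E'
from h import *
C,p,d=load("w3");g=cv2.GaussianBlur(cv2.cvtColor(p,cv2.COLOR_RGB2GRAY),(0,0),1)
for (u,v) in((216,87),(325,97)):
    c=g[v-30:v+30,u-30:u+30]
    h=cv2.HoughCircles(cv2.resize(c,None,fx=4,fy=4,interpolation=cv2.INTER_CUBIC),cv2.HOUGH_GRADIENT,1,200,param1=60,param2=15,minRadius=35,maxRadius=85)[0][0]/4
    cu,cv_=u-30+h[0],v-30+h[1];print(h.round(1),cu,cv_,"z.022",onz(C,cu,cv_,.022).round(4),"rad",np.linalg.norm(onz(C,cu+h[2],cv_,.022)-onz(C,cu,cv_,.022)).round(4))
print([onz(C,*q,.074).round(4).tolist() for q in((189,194),(364,189),(168,10),(366,3))])
# walls lines z=.074 (posts between bays) at rows
print([onz(C,*q,.074).round(4).tolist() for q in((234,10),(247,190),(299,10),(305,190))])
E
```

```text
Traceback (most recent call last):
TypeError: 'NoneType' object is not subscriptable
```

```bash
python3 - <<'E'
from h import *
C,p,d=load("w3");g=cv2.cvtColor(p,cv2.COLOR_RGB2GRAY).astype(float)
for (u,v) in((216,87),(325,97)):
    c=g[v-26:v+26,u-26:u+26];t=cv2.GaussianBlur(c,(0,0),12);m=(c-t>5).astype(np.uint8)
    n,l,s,ce=cv2.connectedComponentsWithStats(m);i=1+np.argmax(s[1:,4]);print(s[i])
    cn=max(cv2.findContours((l==i).astype(np.uint8),0,1)[0],key=cv2.contourArea);e=cv2.fitEllipse(cn);print(e)
    cu,cv_=u-26+e[0][0],v-26+e[0][1];print(cu,cv_,onz(C,cu,cv_,.022).round(4),"diam",(np.linalg.norm(onz(C,cu+1,cv_,.022)-onz(C,cu,cv_,.022))*np.mean(e[1])).round(4))
print([onz(C,*q,.074).round(4).tolist() for q in((189,194),(364,189),(168,10),(366,3))])
print([onz(C,*q,.074).round(4).tolist() for q in((234,10),(247,190),(299,10),(305,190))])
E
```

```text
[  8   7  35  37 486]
((25.429588317871094, 24.952787399291992), (32.86103057861328, 35.10092544555664), 162.49974060058594)
215.4295883178711 85.95278739929199 [0.566  0.2894 0.022 ] diam 0.0383
[ 10   8  34  36 463]
((26.49176025390625, 25.716489791870117), (32.37432861328125, 34.34942626953125), 18.522212982177734)
325.49176025390625 96.71648979187012 [0.6892 0.2682 0.022 ] diam 0.0378
[[0.5327, 0.1787, 0.074], [0.7192, 0.1697, 0.074], [0.538, 0.3559, 0.074], [0.7234, 0.3473, 0.074]]
[[0.5998, 0.3511, 0.074], [0.5949, 0.1782, 0.074], [0.6607, 0.3463, 0.074], [0.6565, 0.1735, 0.074]]
```

Request:
carry_out:
  plan:
    - [0,0,0.11,-0.0235,-0.028,0,0.085]
    - [0,0,0,-0.0235,-0.028,0,0.085]
    - [0,0,0,-0.0235,-0.028,0,0.085]
    - [0,0,0,-0.0235,-0.028,0.02,0.085]
    - [0,0,0,-0.0235,-0.028,0.025,0.06]
    - [0,0,0,-0.0235,-0.028,0.035,0.06]
    - [0,0,0,-0.0235,-0.028,0.035,0.06]
    - [0,0,0,0,0,0.035,0.06]
    - [0,0,0,0,0,0,0.06]
    - [0,0,0,0,0,0,0.06]

```text
t: 4.75
eef_pos: [0.4276, 0.052, 0.1485]
eef_rot: [-0.001, 0.738, 0.675, -0.001]
wrist_force: [0.4, 0.0, 1.2]
width: 0.0602
grasp_force: 0.0
```

```bash
cat >> h.py <<'E'
def go(x,y,z,yaw=None):
    s,R=st();d=R.T@(np.array([x,y,z])-s["eef_pos"]);print("need tool d",d.round(4),end=" ")
    if yaw is not None:
        e=(np.degrees(np.arctan2(R[1,0],R[0,0]))-yaw+180)%360-180;print("wz %.2f"%(e/6),end="")
    print()
E
python3 - <<'E'
from h import *
C,p,d=cap("wrist","w4");P=cloud(C,d)
m=(P[...,2]>0.044)&(P[...,2]<0.060)&(p.max(2)<70)&(np.abs(P[...,0]-.42)<.05)
n,l,s,c=cv2.connectedComponentsWithStats(m.astype(np.uint8));i=1+np.argmax(s[1:,4]);v,u=np.nonzero(l==i)
X=np.array([onz(C,a,b,.052) for a,b in zip(u,v)])
print(s[i],cv2.minAreaRect((X[:,:2]*1000).astype(np.float32)),np.degrees(np.arctan(np.polyfit(X[:,1],X[:,0],1)[0])))
go(.4188,.0403,.021,84.8)
E
```

```text
[ 258  149   18  136 2194] ((419.147216796875, 40.83146667480469), (106.69660949707031, 13.31105899810791), 84.9081802368164) 5.45938300503127
t 4.8 tcp [0.4296 0.0525 0.1498] xyaw 84.93 z [ 0.001  0.    -1.   ] w 0.0599 g 0.0 F [-0.1 -0.3  0.6]
need tool d [-0.0131 -0.0098  0.1288] wz 0.02
```

View pics/w4.png

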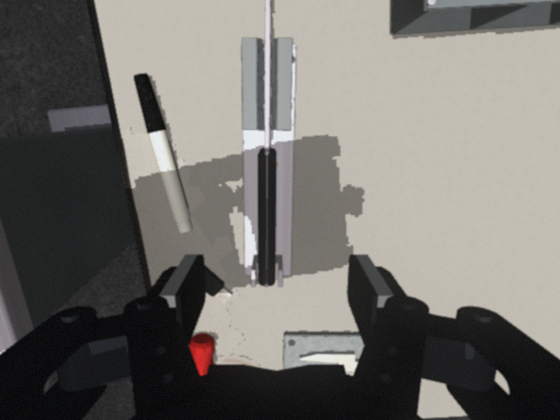

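The handle is at (267,150..285), centred in its fork, and both measurements agree. I'll descend and grip.

Request:
carry_out:
  plan:
    - [0,0,0.02,-0.006,-0.005,0.02,0.06]
    - [0,0,0,-0.006,-0.005,0.03,0.05]
    - [0,0,0,0,0,0.03,0.05]
    - [0,0,0,0,0,0.02,0.05]
    - [0,0,0,0,0,0.02,0.05]
    - [0,0,0,0,0,0.008,0.05]
    - [0,0,0,0,0,0,0.05]
    - [0,0,0,0,0,0,0.05]

```text
t: 5.47
eef_pos: [0.4196, 0.042, 0.0217]
eef_rot: [0.001, 0.738, 0.675, 0.001]
wrist_force: [0.7, -0.8, 0.2]
width: 0.0501
grasp_force: 0.0
```

```bash
python3 - <<'E'
from h import *
go(.4191,.0408,.021,84.7)
E
```

```text
t 5.5 tcp [0.4196 0.042  0.0217] xyaw 84.87 z [ 0.002  0.    -1.   ] w 0.0501 g 0.0 F [ 0.7 -0.8  0.2]
need tool d [-0.0012 -0.0004  0.0007] wz 0.03
```

Close, then lift 30 mm.

Request:
carry_out:
  force: 60
  plan:
    - [0,0,0,0,0,0,0.03]
    - [0,0,0,0,0,0,0.02]
    - [0,0,0,0,0,0,0.01]
    - [0,0,0,0,0,0,0.005]
    - [0,0,0,0,0,0,0.005]
    - [0,0,0,0,0,0,0.005]
    - [0,0,0,0,0,0,0.005]
    - [0,0,0,0,0,0,0.005]

```text
t: 6.13
eef_pos: [0.4191, 0.0418, 0.0218]
eef_rot: [0.001, 0.738, 0.674, 0.001]
wrist_force: [-0.6, 0.3, 11.9]
width: 0.0117
grasp_force: 58.7
```

```bash
python3 - <<'E'
from h import *
st()
E
```

```text
t 6.1 tcp [0.4191 0.0418 0.0218] xyaw 84.83 z [ 0.002  0.    -1.   ] w 0.0117 g 58.7 F [-0.6  0.3 11.9]
```

Request:
carry_out:
  plan:
    - [0,0,0,0,0,-0.01,0.005]
    - [0,0,0,0,0,-0.02,0.005]
    - [0,0,0,0,0,-0.02,0.005]
    - [0,0,0,0,0,-0.02,0.005]
    - [0,0,0,0,0,0,0.005]
    - [0,0,0,0,0,0,0.005]

```text
t: 6.63
eef_pos: [0.4189, 0.0418, 0.0919]
eef_rot: [0.001, 0.738, 0.675, 0.001]
wrist_force: [0.2, 0.1, -0.8]
width: 0.0118
grasp_force: 59.4
```

```bash
python3 - <<'E'
from h import *
s,R=st();C,p,d=cap("wrist","w5");P=cloud(C,d)
# hook blade profile: z of blade top vs distance along tool x
for u,v in ((0,0),):pass
Q=(P-s["eef_pos"])@R
m=(np.abs(Q[...,1])<.012)&(Q[...,2]<.03)&(Q[...,0]>.05)
for a in range(60,240,15):
    k=m&(abs(Q[...,0]*1000-a)<5)
    if k.sum():print(a,k.sum(),np.round(np.nanmedian(Q[k],0)*1000,1))
E
```

```text
t 6.6 tcp [0.4189 0.0418 0.0919] xyaw 84.86 z [ 0.003  0.    -1.   ] w 0.0118 g 59.4 F [ 0.2  0.1 -0.8]
60 296 [ 60.1   0.6 -24.2]
75 308 [ 75.1   0.5 -24.1]
90 333 [ 90.1   0.5 -24. ]
105 178 [102.5   0.8 -24. ]
```

View pics/w5.png

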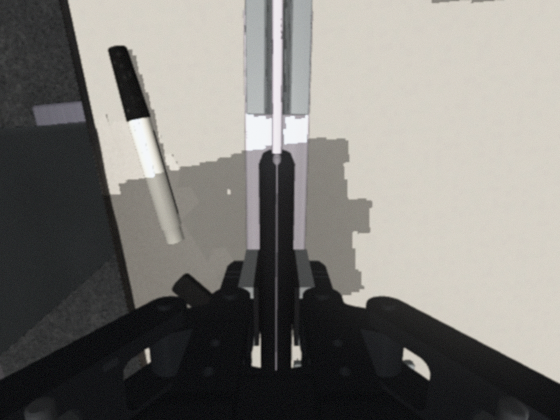

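The hook is held level along the tool axis, with the blade rising from the slot at (277,100). Next I back out and swing to the front of sleeve_3's bay.

Request:
carry_out:
  plan:
    - [0,0,0,-0.02,0,0,0.005]
    - [0,0,0,-0.03,0,0,0.005]
    - [0,0,0,-0.03,0.01,0,0.005]
    - [0,0,0,-0.025,0.02,0,0.005]
    - [0,0,-0.2,0,0.03,0,0.005]
    - [0,0,-0.24,0,0.03,0,0.005]
    - [0,0,0,0,0.03,0.015,0.005]
    - [0,0,0,0,0.021,0.02,0.005]
    - [0,0,0,0,0,0.02,0.005]
    - [0,0,0,0,0,0,0.005]

```text
t: 7.52
eef_pos: [0.5468, -0.0721, 0.031]
eef_rot: [-0.003, 0.722, 0.692, -0.002]
wrist_force: [-1.8, 0.5, -2.1]
width: 0.012
grasp_force: 59.4
```

Request:
carry_out:
  plan:
    - [0,0,0,0,0,0,0.005]
    - [0,0,0,0,0,0,0.005]
    - [0,0,0,0,0,0,0.005]

```text
t: 7.77
eef_pos: [0.5489, -0.0725, 0.0363]
eef_rot: [0.0, 0.722, 0.691, 0.0]
wrist_force: [0.4, 0.5, -1.4]
width: 0.012
grasp_force: 59.4
```

```bash
python3 - <<'E'
from h import *
go(.5566,.0736,.035,87.5)
C,p,d=cap("wrist","w6");P=cloud(C,d)
print("front edge",[onz(C,u,v,.074).round(4).tolist() for u,v in((200,20),)])
C,p,d=cap("top","t1")
g=cv2.cvtColor(p,cv2.COLOR_RGB2GRAY).astype(float)
for (u,v) in((151,228),(164,170)):
    c=g[v-17:v+17,u-17:u+17];m=((c-cv2.GaussianBlur(c,(0,0),8))>4).astype(np.uint8)
    n,l,s,ce=cv2.connectedComponentsWithStats(m);i=1+np.argmax(s[1:,4]);cn=max(cv2.findContours((l==i).astype(np.uint8),0,1)[0],key=cv2.contourArea);e=cv2.fitEllipse(cn)
    print(s[i],onz(C,u-17+e[0][0],v-17+e[0][1],.022).round(4))
E
```

```text
t 7.8 tcp [ 0.5489 -0.0725  0.0363] xyaw 87.49 z [ 0. -0. -1.] w 0.0120 g 59.4 F [ 0.4  0.5 -1.4]
need tool d [0.1463 0.0013 0.0013] wz -0.00
front edge [[0.5292, 0.0236, 0.074]]
[  0   7  34  23 317] [0.5573 0.2885 0.022 ]
[  7   8  19  19 147] [0.6887 0.2669 0.022 ]
```

View pics/t1.png

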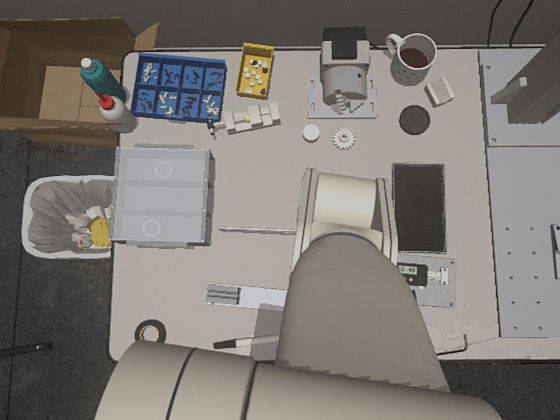

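The blade sticks out toward the lower bay with its tip at (220,229). The sleeves are unchanged at (151,228) and (164,170). I'll insert above the sleeve.

Request:
carry_out:
  plan:
    - [0,0,0,0.015,0,0.001,0.005]
    - [0,0,0,0.02,0,0,0.005]
    - [0,0,0,0.02,0,0,0.005]
    - [0,0,0,0.02,0,0,0.005]
    - [0,0,0,0.02,0,0,0.005]
    - [0,0,0,0.02,0.001,0,0.005]
    - [0,0,0,0.02,0,0,0.005]
    - [0,0,0,0.011,0,0,0.005]
    - [0,0,0,0,0,0,0.005]
    - [0,0,0,0,0,0,0.005]

```text
t: 8.7
eef_pos: [0.5567, 0.0734, 0.0351]
eef_rot: [0.0, 0.722, 0.692, 0.0]
wrist_force: [-0.0, -0.7, -1.3]
width: 0.012
grasp_force: 59.4
```

```bash
python3 - <<'E'
from h import *
go(.5566,.0736,.035,87.5)
C,p,d=cap("top","t2")
print("expected tip px",proj(C,[.566,.2894,.058]),"slv",proj(C,[.566,.2894,.022]))
cv2.imwrite("pics/t2c.png",cv2.resize(p[130:260,100:230,::-1],None,fx=4,fy=4,interpolation=cv2.INTER_CUBIC))
E
```

```text
t 8.7 tcp [0.5567 0.0734 0.0351] xyaw 87.58 z [ 0.001 -0.    -1.   ] w 0.0120 g 59.4 F [-0.  -0.7 -1.3]
need tool d [ 0.0002 -0.0001  0.0001] wz 0.01
expected tip px [145.85758775 224.82880819] slv [150.36379583 227.37311667]
```

View pics/t2c.png

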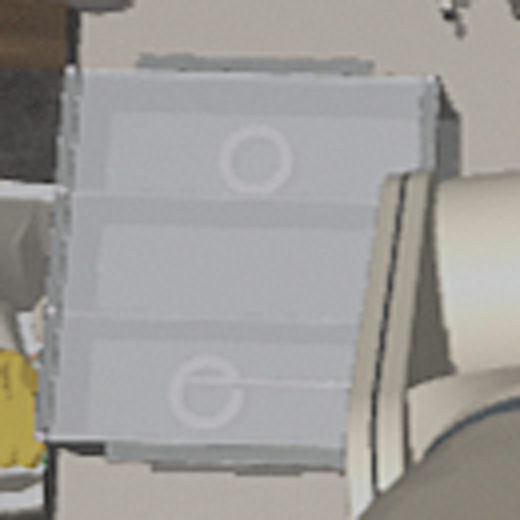

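The blade end shows at crop (190,378) over the ring centred at (206,392). After parallax it is about 5 mm short of centre, so I'll advance 5 mm and lower.

Request:
carry_out:
  plan:
    - [0,0,0,0.005,0,0,0.005]
    - [0,0,0,0,0,0,0.005]
    - [0,0,0,0,0,0.006,0.005]
    - [0,0,0,0,0,0.007,0.005]
    - [0,0,0,0,0,0.007,0.005]
    - [0,0,0,0,0,0,0.005]
    - [0,0,0,0,0,0,0.005]
    - [0,0,0,0,0,0,0.005]

```text
t: 9.42
eef_pos: [0.5567, 0.0782, 0.0142]
eef_rot: [-0.0, 0.722, 0.691, -0.0]
wrist_force: [-0.9, 0.2, -0.7]
width: 0.0121
grasp_force: 59.4
```

Request:
carry_out:
  plan:
    - [0,0,0,-0.006,0,0,0.005]
    - [0,0,0,-0.012,0,0,0.005]
    - [0,0,0,-0.014,0,0,0.005]
    - [0,0,0,-0.014,0,0,0.005]
    - [0,0,0,-0.014,0,0,0.005]
    - [0,0,0,-0.014,0,0,0.005]
    - [0,0,0,-0.014,0,0,0.005]
    - [0,0,0,-0.014,0,0,0.005]
    - [0,0,0,-0.014,0,0,0.005]
    - [0,0,0,-0.014,0,0,0.005]

```text
t: 10.25
eef_pos: [0.5508, -0.0537, 0.0148]
eef_rot: [0.0, 0.723, 0.691, 0.0]
wrist_force: [0.1, 0.4, -1.8]
width: 0.0121
grasp_force: 59.4
```

Request:
carry_out:
  plan:
    - [0,0,0,-0.014,0,0,0.005]
    - [0,0,0,-0.014,0.004,0,0.005]
    - [0,0,0,-0.014,0.005,0,0.005]
    - [0,0,0,-0.012,0.005,0,0.005]
    - [0,0,0,-0.01,0.004,0,0.005]
    - [0,0,0,-0.004,0,0,0.005]
    - [0,0,0,0,0,0,0.005]
    - [0,0,0,0,0,0,0.005]
    - [0,0,0,0,0,0,0.005]

```text
t: 11.0
eef_pos: [0.5659, -0.1198, 0.0144]
eef_rot: [-0.0, 0.722, 0.692, -0.0]
wrist_force: [0.5, -0.2, -1.3]
width: 0.0117
grasp_force: 59.4
```

```bash
python3 - <<'E'
from h import *
st()
C,p,d=cap("wrist","w7")
cap("top","t3")
E
```

```text
t 11.0 tcp [ 0.5659 -0.1198  0.0144] xyaw 87.52 z [-0.001  0.    -1.   ] w 0.0117 g 59.4 F [ 0.5 -0.2 -1.3]
```

View pics/w7.png

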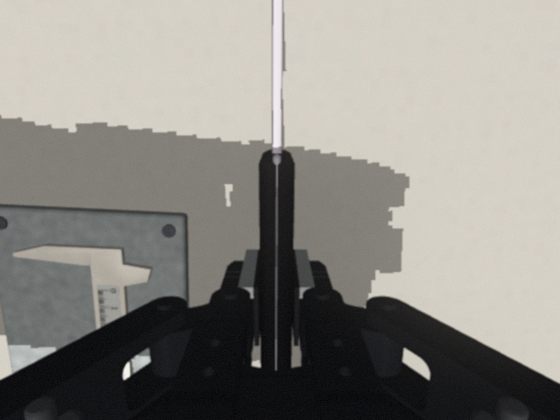

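The wrist view shows only the hook and the board corner at (187,213), so the tip is out of frame. I'll check with the top camera's depth.

```bash
cat >> h.py <<'E'
def rings(C,p,d,x0,x1,y0,y1,zmin=.012,zmax=.032,show=True):
    P=cloud(C,d);m=(P[...,2]>zmin)&(P[...,2]<zmax)&(P[...,0]>x0)&(P[...,0]<x1)&(P[...,1]>y0)&(P[...,1]<y1)
    n,l,s,c=cv2.connectedComponentsWithStats(m.astype(np.uint8),connectivity=8)
    for i in range(1,n):
        if s[i,4]>40:
            Q=P[l==i];h=cv2.convexHull((np.argwhere(l==i)[:,::-1]).astype(np.int32));(u,v),rad=cv2.minEnclosingCircle(h)
            zt=np.nanmedian(Q[:,2]);print("blob",s[i].tolist(),"mid",((np.nanpercentile(Q,3,0)+np.nanpercentile(Q,97,0))/2).round(4),"ext",(np.nanpercentile(Q,98,0)-np.nanpercentile(Q,2,0)).round(4),"circ@z.02",onz(C,u,v,.02).round(4))
E
python3 - <<'E'
from h import *
C,p,d=load("t3");rings(C,p,d,.5,.75,.04,.165)
g=cv2.cvtColor(p,cv2.COLOR_RGB2GRAY).astype(float)
u,v=151,228;print("left in bay contrast",(g[v-17:v+17,u-17:u+17]).std(), proj(C,[.575,.1,.02]))
cv2.imwrite("pics/t3c.png",cv2.resize(p[130:260,100:300,::-1],None,fx=3,fy=3,interpolation=cv2.INTER_CUBIC))
E
```

```text
blob [235, 213, 19, 20, 167] mid [0.5751 0.0967 0.0189] ext [0.0358 0.0355 0.0108] circ@z.02 [0.5752 0.096  0.02  ]
left in bay contrast 9.59878598671067 [241.99861193 222.65555315]
```

View pics/t3c.png

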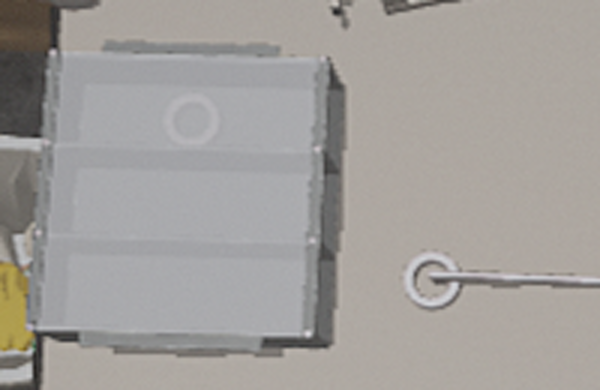

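Sleeve_3 is out at (0.575,0.096), ring at crop (433,280). Next is sleeve_1.

Request:
carry_out:
  plan:
    - [0,0,0,0,0,-0.01,0.005]
    - [0,0,0,0,0,-0.015,0.005]
    - [0,0,0,0,0,-0.015,0.005]
    - [0,0,0,0.01,0.026,0,0.005]
    - [0,0,0,0.01,0.03,0,0.005]
    - [0,0,0,0.01,0.03,0,0.005]
    - [0,0,0,0.009,0.02,0,0.005]
    - [0,0,0,0,0,0.01,0.005]
    - [0,0,0,0,0,0.01,0.005]
    - [0,0,0,0,0,0,0.005]

```text
t: 11.93
eef_pos: [0.671, -0.0854, 0.0322]
eef_rot: [-0.002, 0.722, 0.692, -0.002]
wrist_force: [-0.7, 1.0, -1.9]
width: 0.012
grasp_force: 59.4
```

Request:
carry_out:
  plan:
    - [0,0,0,0,0,0,0.005]
    - [0,0,0,0,0,0,0.005]
    - [0,0,0,0,0,0,0.005]

```text
t: 12.18
eef_pos: [0.6733, -0.0864, 0.035]
eef_rot: [-0.0, 0.723, 0.691, -0.0]
wrist_force: [0.6, -0.5, -1.4]
width: 0.0125
grasp_force: 59.4
```

```bash
python3 - <<'E'
from h import *
go(.6797,.0565,.035,87.5)
E
```

```text
t 12.2 tcp [ 0.6733 -0.0864  0.035 ] xyaw 87.46 z [-0. -0. -1.] w 0.0125 g 59.4 F [ 0.6 -0.5 -1.4]
need tool d [ 0.143  0.    -0.   ] wz -0.01
```

Request:
carry_out:
  plan:
    - [0,0,0,0.015,0,0,0.005]
    - [0,0,0,0.02,0,0,0.005]
    - [0,0,0,0.02,0,0,0.005]
    - [0,0,0,0.02,0,0,0.005]
    - [0,0,0,0.02,0,0,0.005]
    - [0,0,0,0.02,0,0,0.005]
    - [0,0,0,0.018,0,0,0.005]
    - [0,0,0,0.01,0,0,0.005]
    - [0,0,0,0,0,0,0.005]
    - [0,0,0,0,0,0,0.005]

```text
t: 13.02
eef_pos: [0.68, 0.0572, 0.0348]
eef_rot: [0.0, 0.722, 0.692, 0.0]
wrist_force: [0.6, -0.5, -1.1]
width: 0.0119
grasp_force: 59.4
```

```bash
python3 - <<'E'
from h import *
go(.6797,.0565,.035,87.5)
C,p,d=cap("top","t4")
cv2.imwrite("pics/t4c.png",cv2.resize(p[130:260,100:260,::-1],None,fx=4,fy=4,interpolation=cv2.INTER_CUBIC))
E
```

```text
t 13.0 tcp [0.68   0.0572 0.0348] xyaw 87.56 z [ 0. -0. -1.] w 0.0119 g 59.4 F [ 0.6 -0.5 -1.1]
need tool d [-0.0007 -0.0003 -0.0002] wz 0.01
```

View pics/t4c.png

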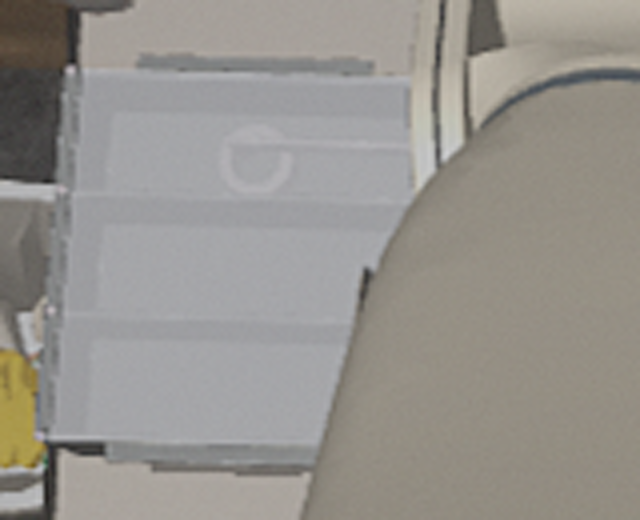

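The blade end is at crop (225,143), about 7 mm past the ring centre (255,160) after parallax, so the foot is inside the bore. Lower and pull.

Request:
carry_out:
  plan:
    - [0,0,0,-0.002,0,0,0.005]
    - [0,0,0,0,0,0.006,0.005]
    - [0,0,0,0,0,0.007,0.005]
    - [0,0,0,0,0,0.007,0.005]
    - [0,0,0,0,0,0,0.005]
    - [0,0,0,0,0,0,0.005]
    - [0,0,0,0,0,0,0.005]

```text
t: 13.65
eef_pos: [0.6799, 0.0548, 0.0143]
eef_rot: [-0.0, 0.722, 0.691, -0.0]
wrist_force: [0.7, 0.5, -1.7]
width: 0.012
grasp_force: 59.4
```

Request:
carry_out:
  plan:
    - [0,0,0,-0.006,0,0,0.005]
    - [0,0,0,-0.012,0,0,0.005]
    - [0,0,0,-0.014,0,0,0.005]
    - [0,0,0,-0.014,0,0,0.005]
    - [0,0,0,-0.014,0,0,0.005]
    - [0,0,0,-0.014,0,0,0.005]
    - [0,0,0,-0.014,0,0,0.005]
    - [0,0,0,-0.014,0,0,0.005]
    - [0,0,0,-0.014,0,0,0.005]
    - [0,0,0,-0.014,0,0,0.005]

```text
t: 14.48
eef_pos: [0.6741, -0.0766, 0.0146]
eef_rot: [0.0, 0.722, 0.691, -0.0]
wrist_force: [0.3, 0.6, -1.1]
width: 0.0121
grasp_force: 59.4
```

Request:
carry_out:
  plan:
    - [0,0,0,-0.014,0,0,0.005]
    - [0,0,0,-0.014,0,0,0.005]
    - [0,0,0,-0.012,0,0,0.005]
    - [0,0,0,-0.004,0,0,0.005]
    - [0,0,0,0,0,0,0.005]
    - [0,0,0,0,0,0,0.005]
    - [0,0,0,0,0,0,0.005]

```text
t: 15.07
eef_pos: [0.6723, -0.1184, 0.0145]
eef_rot: [-0.0, 0.722, 0.692, 0.0]
wrist_force: [-0.2, -0.3, -1.0]
width: 0.0117
grasp_force: 59.4
```

```bash
python3 - <<'E'
from h import *
st()
C,p,d=cap("top","t5");rings(C,p,d,.5,.75,.0,.165)
E
```

```text
t 15.1 tcp [ 0.6723 -0.1184  0.0145] xyaw 87.52 z [-0.  0. -1.] w 0.0117 g 59.4 F [-0.2 -0.3 -1. ]
blob [235, 164, 21, 19, 176] mid [0.6811 0.0977 0.0215] ext [0.0377 0.0369 0.0162] circ@z.02 [0.6818 0.0953 0.02  ]
blob [239, 189, 19, 19, 167] mid [0.628  0.0871 0.0191] ext [0.036  0.0368 0.0112] circ@z.02 [0.6279 0.0874 0.02  ]
```

Both sleeves are out. Sleeve_3 has been knocked to (0.628,0.087), and sleeve_1 is at (0.681,0.098). Next I stow the hook.

Request:
carry_out:
  plan:
    - [0,0,0,0,0,-0.01,0.005]
    - [0,0,0,0,0,-0.02,0.005]
    - [0,0,0,0,0,-0.025,0.005]
    - [0,0,0,0,0,-0.03,0.005]
    - [0,0,0,0,-0.02,0,0.005]
    - [0,0,0,0,-0.03,0,0.005]
    - [0,0,0,0,-0.03,0,0.005]
    - [0,0,0,0,-0.03,0,0.005]
    - [0,0,0,0,-0.03,0,0.005]
    - [0,0,0,0,-0.03,0,0.005]

```text
t: 15.95
eef_pos: [0.5014, -0.111, 0.1004]
eef_rot: [0.0, 0.722, 0.692, 0.0]
wrist_force: [-0.2, -0.8, -1.1]
width: 0.012
grasp_force: 59.4
```

Request:
carry_out:
  plan:
    - [0,0,0,0,-0.03,0,0.005]
    - [0,0,0,0.01,-0.03,0,0.005]
    - [0,0,0,0.03,-0.02,0,0.005]
    - [0,0,0,0.03,-0.01,0,0.005]
    - [0,0,0,0.03,0,0,0.005]
    - [0,0,0,0.03,0,0,0.005]
    - [0,0,0.2,0.019,0,0,0.005]
    - [0,0,0.24,0,0,0,0.005]
    - [0,0,0,0,0,0,0.005]
    - [0,0,0,0,0,0,0.005]

```text
t: 16.78
eef_pos: [0.4193, 0.0417, 0.1001]
eef_rot: [0.0, 0.737, 0.675, 0.0]
wrist_force: [-0.9, 0.1, -1.6]
width: 0.0119
grasp_force: 59.4
```

```bash
python3 - <<'E'
from h import *
go(.4191,.0418,.0919,84.85)
E
```

```text
t 16.8 tcp [0.4193 0.0417 0.1001] xyaw 84.97 z [ 0.001  0.    -1.   ] w 0.0119 g 59.4 F [-0.9  0.1 -1.6]
need tool d [ 0.0001 -0.0002  0.0082] wz 0.02
```

Request:
carry_out:
  plan:
    - [0,0,0.02,0,0,0.008,0.005]
    - [0,0,0,0,0,0,0.005]
    - [0,0,0,0,0,0,0.005]
    - [0,0,0,0,0,0,0.005]

```text
t: 17.12
eef_pos: [0.4189, 0.0408, 0.0913]
eef_rot: [-0.0, 0.739, 0.674, -0.0]
wrist_force: [0.1, 0.2, -1.3]
width: 0.0118
grasp_force: 59.4
```

```bash
python3 - <<'E'
from h import *
go(.4191,.0418,.0218,84.85);cap("wrist","w8")
for t in("w5","w8"):
    C,p,d=load(t);g=p.astype(int).sum(2)
    for v in (10,60,105):print(t,v,g[v,240:316].tolist() if 0 else "", [int(x) for x in np.nonzero(g[v,262:296]>np.percentile(g[v,262:296],75))[0]+262])
    a=cv2.matchTemplate if 0 else None
a=load("w5")[1].astype(int);b=load("w8")[1].astype(int);print("diff roi",np.abs(a-b)[0:150,240:315].mean())
E
```

```text
t 17.1 tcp [0.4189 0.0408 0.0913] xyaw 84.69 z [-0.001 -0.    -1.   ] w 0.0118 g 59.4 F [ 0.1  0.2 -1.3]
need tool d [0.001  0.0002 0.0695] wz -0.03
w5 10  [273, 274, 275, 276, 277, 278, 279, 280, 281]
w5 60  [273, 274, 275, 276, 277, 278, 279, 280, 281]
w5 105  [273, 274, 275, 276, 277, 278, 279, 280, 293]
w8 10  [273, 274, 275, 276, 277, 278, 279, 280, 281]
w8 60  [273, 274, 275, 276, 277, 278, 279, 280, 281]
w8 105  [273, 274, 275, 276, 277, 278, 279, 280, 293]
diff roi 5.0141333333333336
```

Same as at pick-up, so I'll descend and watch the force.

Request:
carry_out:
  plan:
    - [0,0,0,0.0008,0,0.015,0.005]
    - [0,0,0,0,0,0.015,0.005]
    - [0,0,0,0,0,0.01,0.005]
    - [0,0,0,0,0,0.01,0.005]
    - [0,0,0,0,0,0.006,0.005]
    - [0,0,0,0,0,0.006,0.005]
    - [0,0,0,0,0,0.004,0.005]
    - [0,0,0,0,0,0,0.005]
    - [0,0,0,0,0,0,0.005]

```text
t: 17.92
eef_pos: [0.4192, 0.042, 0.0256]
eef_rot: [-0.0, 0.739, 0.674, -0.0]
wrist_force: [-0.5, 0.0, -0.4]
width: 0.0118
grasp_force: 59.4
```

```bash
python3 - <<'E'
from h import *
go(.4191,.0418,.0218,84.85)
E
```

```text
t 17.9 tcp [0.4192 0.042  0.0256] xyaw 84.73 z [-0.  0. -1.] w 0.0118 g 59.4 F [-0.5  0.  -0.4]
need tool d [-0.0002 -0.0001  0.0038] wz -0.02
```

Request:
carry_out:
  plan:
    - [0,0,0,0,0,0.001,0.005]
    - [0,0,0,0,0,0.001,0.005]
    - [0,0,0,0,0,0.001,0.005]
    - [0,0,0,0,0,0,0.005]
    - [0,0,0,0,0,0,0.005]

```text
t: 18.33
eef_pos: [0.4192, 0.0421, 0.0227]
eef_rot: [0.0, 0.739, 0.674, 0.0]
wrist_force: [0.6, 0.1, -1.3]
width: 0.0117
grasp_force: 59.4
```

Request:
carry_out:
  plan:
    - [0,0,0,0,0,0,0.016]
    - [0,0,0,0,0,0,0.025]
    - [0,0,0,0,0,0,0.035]
    - [0,0,0,0,0,0,0.045]
    - [0,0,0,0,0,0,0.05]
    - [0,0,0,0,0,0,0.05]
    - [0,0,0,0,0,-0.02,0.05]
    - [0,0,0,0,0,-0.03,0.05]
    - [0,0,0,0,0,-0.04,0.05]
    - [0,0,0,0,0,-0.04,0.06]

```text
t: 19.17
eef_pos: [0.418, 0.042, 0.1535]
eef_rot: [-0.001, 0.739, 0.674, -0.001]
wrist_force: [1.5, -0.3, 0.4]
width: 0.0595
grasp_force: 0.0
```

```bash
python3 - <<'E'
from h import *
st();C,p,d=cap("wrist","w9");P=cloud(C,d)
m=(P[...,2]>0.040)&(P[...,2]<0.064)&(p.max(2)<70)&(np.abs(P[...,0]-.42)<.05)
n,l,s,c=cv2.connectedComponentsWithStats(m.astype(np.uint8));i=1+np.argmax(s[1:,4]);v,u=np.nonzero(l==i)
X=np.array([onz(C,a,b,.052) for a,b in zip(u,v)])
print(s[i],"z",np.nanmedian(P[l==i][:,2]),cv2.minAreaRect((X[:,:2]*1000).astype(np.float32)))
# blade height along
for a in (80,100,130,160):
    x,y=.4191+a/1000*np.sin(.091),.0408+a/1000*np.cos(.091);u,v=proj(C,[x,y,.048]);
    if 0<=v<420: 
        w=P[int(v),int(u)-3:int(u)+4,2];print(a,np.nanmax(w).round(4))
C,p,d=cap("top","t6");rings(C,p,d,.5,.75,.0,.165)
E
```

```text
t 19.2 tcp [0.418  0.042  0.1535] xyaw 84.73 z [-0.003 -0.    -1.   ] w 0.0595 g 0.0 F [ 1.5 -0.3  0.4]
[ 270  134   18  136 2163] z 0.049955067310953005 ((419.5740966796875, 40.44342803955078), (106.31055450439453, 12.646407127380371), 84.54273223876953)
80 0.0504
100 0.0495
130 0.0473
blob [235, 164, 19, 19, 176] mid [0.6811 0.0978 0.019 ] ext [0.0371 0.0361 0.0108] circ@z.02 [0.6806 0.0975 0.02  ]
blob [239, 189, 19, 19, 172] mid [0.6278 0.0871 0.0195] ext [0.0367 0.0368 0.01  ] circ@z.02 [0.6278 0.0874 0.02  ]
```

The hook is stowed at its original pose. Now I'll look at the caliper and tray from close up.

Request:
carry_out:
  plan:
    - [0,0,0,-0.02,0,-0.02,0.085]
    - [0,0,0,-0.035,0.01,-0.02,0.085]
    - [0,0,0,-0.035,0.01,-0.02,0.085]
    - [0,0,0,-0.035,0.01,-0.02,0.085]
    - [0,0,0,-0.035,0.01,0,0.085]
    - [0,0,0,-0.035,0.01,0,0.085]
    - [0,0,0,-0.035,0.01,0,0.085]
    - [0,0,0,-0.035,0.01,0,0.085]
    - [0,0,0,-0.035,0.009,0,0.085]
    - [0,0,0,-0.014,0,0,0.085]

```text
t: 20.1
eef_pos: [0.4698, -0.2819, 0.2321]
eef_rot: [0.001, 0.739, 0.673, -0.0]
wrist_force: [0.4, 0.3, 0.2]
width: 0.0849
grasp_force: 0.0
```

Request:
carry_out:
  plan:
    - [0,0,0,0,0,0,0.085]
    - [0,0,0,0,0,0,0.085]
    - [0,0,0,0,0,0,0.085]

```text
t: 20.35
eef_pos: [0.4684, -0.2766, 0.232]
eef_rot: [-0.001, 0.739, 0.674, -0.0]
wrist_force: [0.8, -0.1, -0.6]
width: 0.0848
grasp_force: 0.0
```

```bash
python3 - <<'E'
from h import *
st();C,p,d=cap("wrist","w10")
cv2.imwrite("pics/w10b.png",cv2.resize(p[20:300,180:520,::-1],None,fx=2,fy=2,interpolation=cv2.INTER_CUBIC))
E
```

```text
t 20.4 tcp [ 0.4684 -0.2766  0.232 ] xyaw 84.75 z [-0.001  0.001 -1.   ] w 0.0848 g 0.0 F [ 0.8 -0.1 -0.6]
```

View pics/w10b.png

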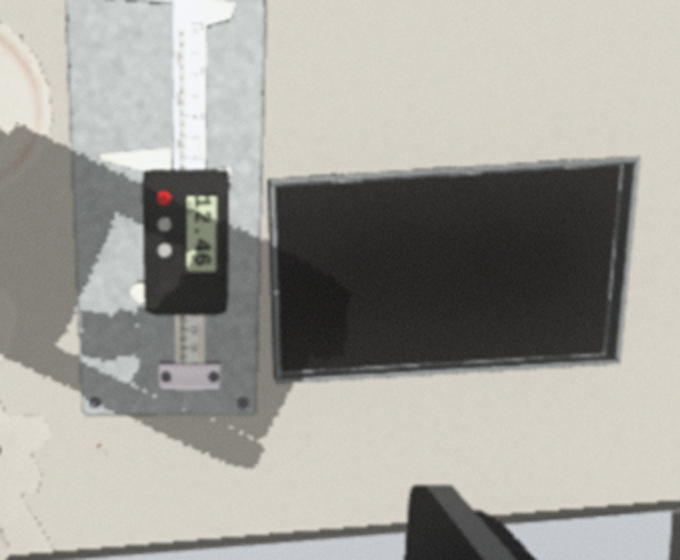

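The caliper housing is at crop (186,242), roughly (143..228, 170..313). The sliding jaw face is at about y=165, the fixed jaw near the top at y=10, and the tray corners are (268,180), (637,158), (617,362), (275,382).

```bash
python3 - <<'E'
from h import *
C,p,d=load("w10");P=cloud(C,d)
f=lambda u,v,z:onz(C,u/2+180,v/2+20,z)[:2].round(4).tolist()
print("housing",[f(*q,.0232) for q in((143,170),(228,172),(227,313),(147,312))],"meas z",np.nanmedian(P[int(20+242/2)-10:int(20+242/2)+10,180+70:180+80,2]))
print("tray",[f(*q,.014) for q in((268,180),(637,158),(617,362),(275,382))])
print("board",[f(*q,.008) for q in((68,0),(265,0),(257,412),(83,412))])
print("beam",[f(*q,.014) for q in((172,140),(207,140),(172,40),(207,40))])
print("slide jaw face/back",[f(*q,.014) for q in((100,157),(172,148),(112,166))])
h=(p.max(2)<75)&(P[...,2]>.017)&(P[...,2]<.035)
n,l,s,c=cv2.connectedComponentsWithStats(h.astype(np.uint8));i=1+np.argmax(s[1:,4]);v,u=np.nonzero(l==i);X=np.array([onz(C,a,b,.0232) for a,b in zip(u,v)])
print(s[i],cv2.minAreaRect((X[:,:2]*1000).astype(np.float32)))
# fixed jaw: bright pixels top
b=(p.min(2)>200);v,u=np.nonzero(b[:40,200:310]);print(v.min(),v.max())
cv2.imwrite("pics/w10c.png",cv2.resize(p[0:120,200:320,::-1],None,fx=5,fy=5,interpolation=cv2.INTER_CUBIC))
E
```

```text
housing [[0.4505, -0.2004], [0.4928, -0.2052], [0.4867, -0.2762], [0.4449, -0.2719]] meas z 0.02102722740348073
tray [[0.5134, -0.2109], [0.7012, -0.2171], [0.6979, -0.3242], [0.5105, -0.3187]]
board [[0.4215, -0.1169], [0.5179, -0.1257], [0.4998, -0.3371], [0.4013, -0.3282]]
beam [[0.4662, -0.1869], [0.4838, -0.1885], [0.4707, -0.1406], [0.4878, -0.1422]]
slide jaw face/back [[0.4288, -0.1918], [0.4658, -0.1908], [0.4344, -0.1967]]
[ 252  106   42   71 2085] ((468.248779296875, -238.4690704345703), (71.03290557861328, 41.96501541137695), 85.26922607421875)
0 39
```

View pics/w10c.png

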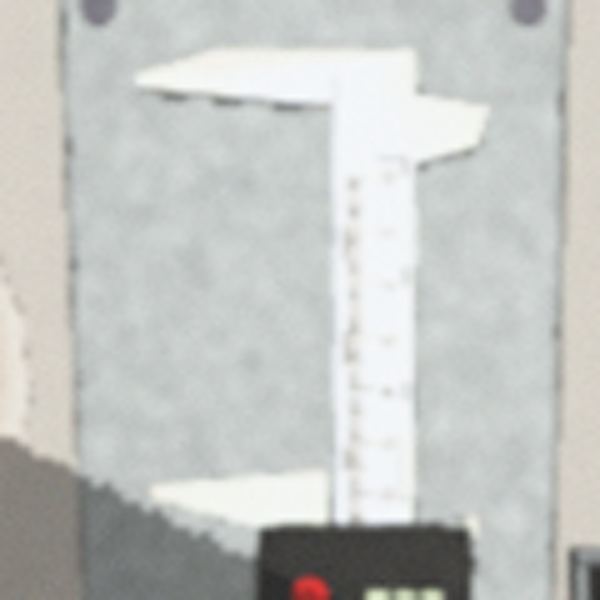

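Fixed jaw inner face is at crop (137,85) to (330,103), and the sliding jaw face at (152,490) to (325,470).

```bash
python3 - <<'E'
from h import *
C,p,d=load("w10")
f=lambda u,v,z:onz(C,u/5+200,v/5,z)[:2]
F=[f(137,87,.0142),f(240,97,.0142),f(330,103,.0142)];S=[f(152,488,.0142),f(240,477,.0142),f(325,470,.0142)]
print("fixed",np.round(F,4),"slide",np.round(S,4))
bm=[f(330,200,.0142),f(332,500,.0142),f(416,200,.0142),f(416,500,.0142)];print("beam",np.round(bm,4))
bo=[f(60,0,.008),f(82,540,.008),f(568,0,.008),f(553,480,.008)];print("board edges",np.round(bo,4))
for a,b in((bm[1],bm[0]),(bm[3],bm[2]),(bo[1],bo[0]),(bo[3],bo[2]),(F[0],F[-1]),(S[0],S[-1])):print(np.degrees(np.arctan2(*(b-a)[::-1])))
hc=np.array([.4682,-.2385])
for y in(84.7,85.3):
    a=np.radians(y);ey=np.array([np.cos(a),np.sin(a)]);ex=np.array([ey[1],-ey[0]])
    print(y,"rel housing (x,y): fixed",[((q-hc)@ex*1e3+10,(q-hc)@ey*1e3) for q in F],"slide",[((q-hc)@ex*1e3+10,(q-hc)@ey*1e3) for q in S],"beam",[(q-hc)@ex*1e3+10 for q in bm])
E
```

```text
fixed [[ 0.4356 -0.1173]
 [ 0.4552 -0.1209]
 [ 0.4724 -0.1235]] slide [[ 0.4293 -0.191 ]
 [ 0.4474 -0.1905]
 [ 0.4648 -0.1907]]
beam [[ 0.4707 -0.1406]
 [ 0.4656 -0.1966]
 [ 0.4875 -0.1422]
 [ 0.4827 -0.1982]]
board edges [[ 0.422  -0.0993]
 [ 0.4128 -0.1996]
 [ 0.5201 -0.1082]
 [ 0.5114 -0.1966]]
84.80601187071976
85.10691574243732
84.74888709488006
84.37269727606291
-9.517992493623748
0.4611546823961258
84.7 rel housing (x,y): fixed [(np.float64(-33.67170219579763), np.float64(117.65603025135857)), (np.float64(-13.824026219564459), np.float64(115.93608599527752)), (np.float64(3.5609429969847906), np.float64(114.91008027466222))] slide [(np.float64(-33.09090998973754), np.float64(43.715938331723756)), (np.float64(-15.11987053508657), np.float64(45.886323286206746)), (np.float64(2.1792425496764043), np.float64(47.274392305533496))] beam [np.float64(3.467780982431017), np.float64(3.571832699823779), np.float64(20.31145186936166), np.float64(20.71081355881153)]
85.3 rel housing (x,y): fixed [(np.float64(-32.43723909989036), np.float64(118.10689973395193)), (np.float64(-12.608662269265729), np.float64(116.17920920547343)), (np.float64(4.764609607982508), np.float64(114.97120809689947))] slide [(np.float64(-32.63076341915321), np.float64(44.16478006587291)), (np.float64(-14.637981525305456), np.float64(46.14685717125811)), (np.float64(2.67471859721984), np.float64(47.35369750425366))] beam [np.float64(4.491013271438112), np.float64(4.006164684151109), np.float64(21.33403346073426), np.float64(21.144532417791098)]
```

The caliper is at about (0.460,-0.216), yaw 84.8°, travel about 66 mm, so the jaws are open wide enough. Now to the sleeves, turning so the fingers close along world y.

Request:
carry_out:
  plan:
    - [0,0,0,0.02,0.0115,0,0.085]
    - [0,0,0,0.036,0.0115,0,0.085]
    - [0,0,0,0.036,0.0115,0,0.085]
    - [0,0,0,0.036,0.0115,0,0.085]
    - [0,0,0,0.036,0.0115,0,0.085]
    - [0,0,0,0.036,0.0115,0,0.085]
    - [0,0,0,0.036,0.0115,0,0.085]
    - [0,0,0,0.036,0.0115,0,0.085]
    - [0,0,0,0.036,0.0115,0,0.085]
    - [0,0,0,0.036,0.0115,0,0.085]

```text
t: 21.23
eef_pos: [0.6146, 0.0576, 0.2328]
eef_rot: [-0.0, 0.738, 0.675, 0.0]
wrist_force: [1.3, 0.1, -0.2]
width: 0.0853
grasp_force: 0.0
```

Request:
carry_out:
  plan:
    - [0,0,0.5,0.033,0.0115,0,0.085]
    - [0,0,1,0,0,0,0.085]
    - [0,0,1,0,0,0,0.085]
    - [0,0,1,0,0,0,0.085]
    - [0,0,1,0,0,0,0.085]
    - [0,0,1,0,0,0,0.085]
    - [0,0,1,0,0,0,0.085]
    - [0,0,1,0,0,0,0.085]
    - [0,0,1,0,0,0,0.085]
    - [0,0,1,0,0,0,0.085]

```text
t: 22.07
eef_pos: [0.6285, 0.0875, 0.2327]
eef_rot: [-0.0, 0.971, 0.238, -0.0]
wrist_force: [-0.3, 0.5, -0.0]
width: 0.0853
grasp_force: 0.0
```

Request:
carry_out:
  plan:
    - [0,0,1,0,0,0,0.085]
    - [0,0,1,0,0,0,0.085]
    - [0,0,0.8,0,0,0,0.085]
    - [0,0,0,0,0,0,0.085]
    - [0,0,0,0,0,0,0.085]

```text
t: 22.48
eef_pos: [0.6289, 0.0871, 0.2327]
eef_rot: [-0.0, 0.995, 0.097, -0.0]
wrist_force: [-0.4, -0.9, 0.0]
width: 0.0848
grasp_force: 0.0
```

```bash
python3 - <<'E'
from h import *
s,R=st();print(s["joints"].round(2));C,p,d=cap("wrist","w11");rings(C,p,d,.5,.75,.0,.16)
C,p,d=cap("top","t7");rings(C,p,d,.5,.75,.0,.165)
E
```

```text
t 22.5 tcp [0.6289 0.0871 0.2327] xyaw 11.17 z [-0.  0. -1.] w 0.0848 g 0.0 F [-0.4 -0.9  0. ]
[0.12 0.41 1.59 0.   1.14 1.49]
blob [257, 105, 38, 39, 686] mid [0.682  0.0992 0.0179] ext [0.0364 0.0364 0.0037] circ@z.02 [0.6823 0.0995 0.02  ]
blob [257, 157, 37, 38, 648] mid [0.6293 0.0891 0.0169] ext [0.0364 0.0365 0.0064] circ@z.02 [0.63   0.0892 0.02  ]
```

Request:
carry_out:
  force: 40
  plan:
    - [0,0,0,0.0015,-0.0018,0.025,0.068]
    - [0,0,0,0,0,0.035,0.068]
    - [0,0,0,0,0,0.035,0.068]
    - [0,0,0,0,0,0.035,0.068]
    - [0,0,0,0,0,0.035,0.068]
    - [0,0,0,0,0,0.025,0.068]
    - [0,0,0,0,0,0.02,0.068]
    - [0,0,0,0,0,0.0137,0.068]
    - [0,0,0,0,0,0,0.068]
    - [0,0,0,0,0,0,0.068]

```text
t: 23.42
eef_pos: [0.6306, 0.0881, 0.0087]
eef_rot: [-0.0, 0.995, 0.096, -0.0]
wrist_force: [0.3, 0.1, 0.6]
width: 0.0681
grasp_force: 0.0
```

Request:
carry_out:
  plan:
    - [0,0,0,0,0,0,0.06]
    - [0,0,0,0,0,0,0.052]
    - [0,0,0,0,0,0,0.045]
    - [0,0,0,0,0,0,0.041]
    - [0,0,0,0,0,0,0.037]
    - [0,0,0,0,0,0,0.034]
    - [0,0,0,0,0,0,0.034]
    - [0,0,0,0,0,0,0.034]

```text
t: 24.08
eef_pos: [0.6308, 0.088, 0.0089]
eef_rot: [-0.0, 0.995, 0.095, 0.0]
wrist_force: [-0.6, -0.8, -0.4]
width: 0.0338
grasp_force: 0.0
```

```bash
python3 - <<'E'
from h import *
go(.63,.0892,.009,11.2)
E
```

```text
t 24.1 tcp [0.6308 0.088  0.0089] xyaw 10.93 z [ 0.  0. -1.] w 0.0338 g 0.0 F [-0.6 -0.8 -0.4]
need tool d [-0.0005 -0.0013 -0.0001] wz -0.04
```

```bash
python3 - <<'E'
from h import *
C,p,d=cap("wrist","w12");rings(C,p,d,.5,.75,.0,.16)
C2,p2,d2=cap("side","s2");cv2.imwrite("pics/s2c.png",cv2.resize(p2[100:300,150:400,::-1],None,fx=1.2,fy=1.2))
a=np.vstack([p[:,:,::-1]]);b=cv2.resize(p2[150:290,200:370,::-1],(510,420),interpolation=cv2.INTER_CUBIC)
cv2.imwrite("pics/m12.png",cv2.resize(np.hstack([a,b]),(800,314)))
E
```

```text
blob [228, 98, 92, 93, 4001] mid [0.6821 0.0998 0.0175] ext [0.0361 0.0362 0.0049] circ@z.02 [0.6827 0.1    0.02  ]
blob [235, 220, 83, 82, 3395] mid [0.6297 0.089  0.0163] ext [0.0368 0.0352 0.0071] circ@z.02 [0.6309 0.0884 0.02  ]
```

View pics/m12.png

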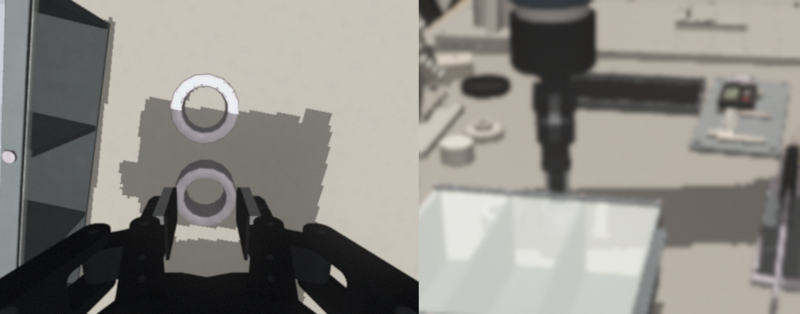

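The picture shows the pads closed just above the sleeve's rim, with both rings unmoved. So the tips sit well behind the TCP at this opening. I'll open, go lower and close again.

Request:
carry_out:
  plan:
    - [0,0,0,0,0,0,0.045]
    - [0,0,0,0,0,0,0.055]
    - [0,0,0,0,0,0,0.06]
    - [0,0,0,-0.0005,-0.0008,0.004,0.06]
    - [0,0,0,0,0,0.004,0.06]
    - [0,0,0,0,0,0,0.06]
    - [0,0,0,0,0,0,0.05]
    - [0,0,0,0,0,0,0.044]
    - [0,0,0,0,0,0,0.04]
    - [0,0,0,0,0,0,0.036]

```text
t: 25.02
eef_pos: [0.6302, 0.0887, 0.001]
eef_rot: [-0.0, 0.995, 0.095, 0.0]
wrist_force: [0.6, 0.1, 0.1]
width: 0.0362
grasp_force: 0.0
```

Request:
carry_out:
  plan:
    - [0,0,0,0,0,0,0.034]
    - [0,0,0,0,0,0,0.034]
    - [0,0,0,0,0,0,0.034]
    - [0,0,0,0,0,0,0.034]

```text
t: 25.35
eef_pos: [0.6301, 0.0887, 0.0009]
eef_rot: [0.0, 0.995, 0.095, 0.0]
wrist_force: [0.4, -0.6, 0.7]
width: 0.0341
grasp_force: 0.0
```

```bash
python3 - <<'E'
from h import *
st();C,p,d=cap("wrist","w13");rings(C,p,d,.5,.75,.0,.16)
E
```

```text
t 25.4 tcp [0.6301 0.0887 0.0009] xyaw 10.93 z [ 0.  0. -1.] w 0.0341 g 0.0 F [ 0.4 -0.6  0.7]
blob [228, 96, 97, 98, 4467] mid [0.682  0.0998 0.0173] ext [0.0361 0.036  0.0053] circ@z.02 [0.6827 0.1001 0.02  ]
blob [218, 224, 119, 86, 4068] mid [0.6297 0.0897 0.0214] ext [0.0367 0.0379 0.018 ] circ@z.02 [0.6345 0.09   0.02  ]
```

Request:
carry_out:
  plan:
    - [0,0,0,0,0,0,0.032]
    - [0,0,0,0,0,0,0.03]
    - [0,0,0,0,0,0,0.028]
    - [0,0,0,0,0,0,0.026]
    - [0,0,0,0,0,0,0.026]
    - [0,0,0,0,0,0,0.026]

```text
t: 25.9
eef_pos: [0.6301, 0.0887, 0.0009]
eef_rot: [-0.0, 0.995, 0.095, 0.0]
wrist_force: [-0.7, -0.6, -0.5]
width: 0.0258
grasp_force: 0.0
```

```bash
python3 - <<'E'
from h import *
st();C,p,d=cap("wrist","w14");rings(C,p,d,.5,.75,.0,.16)
E
```

```text
t 25.9 tcp [0.6301 0.0887 0.0009] xyaw 10.94 z [ 0.  0. -1.] w 0.0258 g 0.0 F [-0.7 -0.6 -0.5]
blob [228, 96, 97, 98, 4470] mid [0.6821 0.0998 0.0174] ext [0.0361 0.0361 0.0052] circ@z.02 [0.6827 0.1001 0.02  ]
blob [228, 224, 98, 86, 3194] mid [0.6296 0.0908 0.0217] ext [0.037  0.0327 0.0185] circ@z.02 [0.6321 0.0898 0.02  ]
blob [211, 261, 15, 6, 56] mid [0.633  0.1139 0.0297] ext [0.0017 0.0046 0.0044] circ@z.02 [0.6282 0.1149 0.02  ]
blob [328, 261, 14, 6, 50] mid [0.6418 0.0679 0.0295] ext [0.0012 0.0046 0.0049] circ@z.02 [0.6377 0.0652 0.02  ]
```

```bash
python3 - <<'E'
from h import *
C,p,d=load("w14");s,R=st();P=cloud(C,d);Q=(P-s["eef_pos"])@R*1000
dark=(p.max(2)<90)
for z0 in range(-60,0,6):
    k=dark&(Q[...,2]>=z0)&(Q[...,2]<z0+6)&(abs(Q[...,0])<25)&(abs(Q[...,1])<60)
    if k.sum()>5:
        y=Q[k][:,1];x=Q[k][:,0];a=y[y<0];b=y[y>0]
        print(z0,k.sum(),"left",np.percentile(a,[2,50,98]).round(1) if len(a) else None,"right",np.percentile(b,[2,50,98]).round(1) if len(b) else None,"x",np.percentile(x,[2,98]).round(1))
E
```

```text
t 25.9 tcp [0.6301 0.0887 0.0009] xyaw 10.93 z [-0.  0. -1.] w 0.0258 g 0.0 F [ 0.1  0.5 -0.3]
-60 1073 left [-20.3 -14.8 -13.7] right [12.2 13.3 18.9] x [-9.5 12.3]
-54 592 left [-26.8 -15.5 -13.6] right [12.1 13.8 25.1] x [-8.5 12.1]
-48 667 left [-26.9 -17.6 -13.7] right [12.2 15.5 25.2] x [-8.  12.1]
-42 606 left [-27.  -18.  -13.7] right [12.2 16.2 25.4] x [-7.  12.1]
-36 534 left [-26.9 -17.2 -13.7] right [12.2 15.6 25.1] x [-8.9 12.1]
-30 340 left [-25.6 -16.1 -13.6] right [12.2 13.9 24. ] x [-7.8 12. ]
-24 56 left [-13.8 -13.7 -13.6] right [12.2 12.3 12.5] x [-9.6  8.7]
-18 626 left [-16.7  -8.3  -0.5] right [ 0.4  8.2 15.4] x [-14.3  18.5]
-12 624 left [-16.9  -8.1  -0.4] right [ 0.3  6.8 14.7] x [-14.3  18.5]
-6 532 left [-18.5  -7.9  -0.4] right [ 0.1  6.4 13.8] x [-14.4  18.4]
```

Depth shows the pad ends about 22 mm behind the TCP at this opening, just above the rim. I'll open and go lower in small steps, watching the force.

Request:
carry_out:
  plan:
    - [0,0,0,0,0,0,0.035]
    - [0,0,0,0,0,0,0.045]
    - [0,0,0,0,0,0,0.055]
    - [0,0,0,0,0,0,0.06]
    - [0,0,0,0,0,0,0.06]
    - [0,0,0,0,0,0.002,0.06]
    - [0,0,0,0,0,0.002,0.06]
    - [0,0,0,0,0,0,0.06]
    - [0,0,0,0,0,0,0.06]

```text
t: 26.7
eef_pos: [0.6299, 0.0886, -0.0034]
eef_rot: [0.0, 0.995, 0.095, -0.0]
wrist_force: [-0.8, -0.2, 0.2]
width: 0.0599
grasp_force: 0.0
```

```bash
python3 - <<'E'
from h import *
C,p,d=cap("wrist","w15");s,R=st();P=cloud(C,d);Q=(P-s["eef_pos"])@R*1000
for z0 in range(-40,8,4):
    k=(Q[...,2]>=z0)&(Q[...,2]<z0+4)&(abs(Q[...,0])<16)&(abs(Q[...,1])<50)&(abs(Q[...,1])>25)
    if k.sum()>5:
        y=Q[k][:,1];x=Q[k][:,0];a=y[y<0];b=y[y>0]
        print(z0,k.sum(),"left",np.percentile(a,[2,50,98]).round(1) if len(a) else None,"right",np.percentile(b,[2,50,98]).round(1) if len(b) else None,"x",np.percentile(x,[2,98]).round(1))
E
```

```text
t 26.8 tcp [ 0.63    0.0887 -0.0033] xyaw 10.93 z [-0. -0. -1.] w 0.0601 g 0.0 F [0.  0.4 0.2]
-40 525 left [-43.8 -31.  -30.4] right [29.  29.6 42.3] x [-9.4 11.9]
-36 432 left [-43.4 -31.  -30.5] right [29.1 29.5 41.6] x [-9.9 11.9]
-32 340 left [-40.5 -30.8 -30.5] right [29.1 29.4 39.6] x [-9.4 11.7]
-28 126 left [-31.  -30.7 -30.4] right [29.2 29.3 29.7] x [-9.   9.8]
-4 4627 left [-49.4 -34.3 -25.4] right [25.3 34.1 49.4] x [-14.8  15.6]
0 47 left [-49.1 -41.  -26.7] right [25.9 32.6 49.5] x [-14.1  15.3]
```

Request:
carry_out:
  plan:
    - [0,0,0,0,0,0.003,0.058]
    - [0,0,0,0,0,0.003,0.056]
    - [0,0,0,0,0,0.002,0.055]
    - [0,0,0,0,0,0.002,0.055]
    - [0,0,0,0,0,0,0.05]
    - [0,0,0,0,0,0,0.046]
    - [0,0,0,0,0,0,0.042]
    - [0,0,0,0,0,0,0.039]
    - [0,0,0,0,0,0,0.036]
    - [0,0,0,0,0,0,0.036]

```text
t: 27.58
eef_pos: [0.6303, 0.0887, -0.0127]
eef_rot: [-0.0, 0.995, 0.095, 0.0]
wrist_force: [-1.4, -2.0, 3.7]
width: 0.0374
grasp_force: 40.1
```

```bash
python3 - <<'E'
from h import *
st()
E
```

```text
t 27.6 tcp [ 0.6303  0.0887 -0.0127] xyaw 10.93 z [ 0.  0. -1.] w 0.0374 g 40.1 F [-1.4 -2.   3.7]
```

Gripped at 40 N. Lift, turn and carry to the caliper.

Request:
carry_out:
  plan:
    - [0,0,0,0,0,-0.01,0.03]
    - [0,0,0,0,0,-0.02,0.03]
    - [0,0,0,0,0,-0.03,0.03]
    - [0,0,-0.5,0,0,-0.03,0.03]
    - [0,0,-1,0,0,-0.01,0.03]
    - [0,0,-1,0,0,0,0.03]
    - [0,0,-1,0,0,0,0.03]
    - [0,0,-1,0,0,0,0.03]
    - [0,0,-1,0,0,0,0.03]
    - [0,0,-1,0,0,0,0.03]

```text
t: 28.42
eef_pos: [0.6301, 0.0887, 0.0875]
eef_rot: [0.0, 0.905, 0.424, 0.0]
wrist_force: [-0.5, -0.8, -0.5]
width: 0.0377
grasp_force: 40.4
```

Request:
carry_out:
  plan:
    - [0,0,-1,0,0,0,0.03]
    - [0,0,-1,0,0,0,0.03]
    - [0,0,-1,0,0,0,0.03]
    - [0,0,-1,0,0,0,0.03]
    - [0,0,-1,0,0,0,0.03]
    - [0,0,-0.8,0,0,0,0.03]
    - [0,0,0,-0.02,-0.0134,0,0.03]
    - [0,0,0,-0.034,-0.023,0,0.03]
    - [0,0,0,-0.034,-0.023,0,0.03]
    - [0,0,0,-0.034,-0.023,0,0.03]

```text
t: 29.25
eef_pos: [0.5357, -0.0259, 0.0873]
eef_rot: [0.0, 0.738, 0.674, 0.0]
wrist_force: [-0.4, -0.2, -0.7]
width: 0.0377
grasp_force: 40.4
```

Request:
carry_out:
  plan:
    - [0,0,0,-0.034,-0.023,0,0.03]
    - [0,0,0,-0.034,-0.023,0,0.03]
    - [0,0,0,-0.034,-0.022,0,0.03]
    - [0,0,0,-0.022,-0.0135,0,0.03]
    - [0,0,0,0,0,0,0.03]
    - [0,0,0,0,0,0,0.03]
    - [0,0,0,0,0,0,0.03]

```text
t: 29.83
eef_pos: [0.445, -0.1413, 0.0874]
eef_rot: [0.001, 0.739, 0.674, 0.0]
wrist_force: [-0.4, 0.2, -0.2]
width: 0.0371
grasp_force: 40.4
```

```bash
python3 - <<'E'
from h import *
go(.4449,-.1419,-.0042,84.8)
C,p,d=cap("wrist","w16");s,R=st();P=cloud(C,d);Q=(P-s["eef_pos"])@R*1000
# held ring: points with tool z between -20 and 0, bright
k=(Q[...,2]>-30)&(Q[...,2]<0)&(abs(Q[...,1])<24)&(abs(Q[...,0])<30)&(p.max(2)>90)
print(k.sum(),np.nanpercentile(Q[k],[2,98],0).round(1))
# fixed jaw re-measure: bright jaw points
J=(p.min(2)>170)&(P[...,2]>.009)&(P[...,2]<.02)&(P[...,1]>-.135)&(P[...,1]<-.09)&(P[...,0]>.42)&(P[...,0]<.47);print("jaw",J.sum(),np.nanpercentile(P[J],[2,98],0).round(4) if J.sum() else "")
E
```

```text
t 29.8 tcp [ 0.445  -0.1413  0.0874] xyaw 84.70 z [ 0.001 -0.    -1.   ] w 0.0371 g 40.4 F [-0.4  0.2 -0.2]
need tool d [-0.0006 -0.0002  0.0916] wz -0.02
t 29.9 tcp [ 0.4453 -0.1409  0.0873] xyaw 84.76 z [ 0.001 -0.    -1.   ] w 0.0378 g 40.4 F [-0.5  0.5 -0.3]
309 [[-19.1 -18.6 -30. ]
 [ 18.4  18.3 -12.2]]
jaw 0
```

Request:
carry_out:
  plan:
    - [0,0,0,-0.003,0,0.015,0.03]
    - [0,0,0,0,0,0.025,0.03]
    - [0,0,0,0,0,0.02,0.03]
    - [0,0,0,0,0,0.015,0.03]
    - [0,0,0,0,0,0.008,0.03]
    - [0,0,0,0,0,0.004,0.03]
    - [0,0,0,0,0,0.002,0.03]
    - [0,0,0,0,0,0.001,0.03]
    - [0,0,0,0,0,0,0.03]
    - [0,0,0,0,0,0,0.03]

```text
t: 30.72
eef_pos: [0.4446, -0.1444, -0.0025]
eef_rot: [0.001, 0.739, 0.674, 0.0]
wrist_force: [0.6, -0.1, 0.3]
width: 0.0373
grasp_force: 40.4
```

```bash
python3 - <<'E'
from h import *
st()
E
```

```text
t 30.7 tcp [ 0.4446 -0.1444 -0.0025] xyaw 84.74 z [ 0.001 -0.    -1.   ] w 0.0373 g 40.4 F [ 0.6 -0.1  0.3]
```

Last 1.5 mm, then release and rise.

Request:
carry_out:
  plan:
    - [0,0,0,0,0,0.001,0.03]
    - [0,0,0,0,0,0.0007,0.03]
    - [0,0,0,0,0,0,0.03]
    - [0,0,0,0,0,0,0.03]

```text
t: 31.05
eef_pos: [0.4441, -0.1443, -0.0047]
eef_rot: [0.0, 0.739, 0.674, 0.0]
wrist_force: [0.5, -0.7, -0.9]
width: 0.0374
grasp_force: 40.4
```

Request:
carry_out:
  plan:
    - [0,0,0,0,0,0,0.04]
    - [0,0,0,0,0,0,0.046]
    - [0,0,0,0,0,0,0.052]
    - [0,0,0,0,0,0,0.055]
    - [0,0,0,0,0,0,0.055]
    - [0,0,0,0,0,-0.01,0.055]
    - [0,0,0,0,0,-0.025,0.055]
    - [0,0,0,0,0,-0.035,0.06]
    - [0,0,0,0,0,-0.035,0.085]
    - [0,0,0,0,0,-0.035,0.085]

```text
t: 31.88
eef_pos: [0.4434, -0.144, 0.1371]
eef_rot: [-0.0, 0.739, 0.674, -0.0]
wrist_force: [1.1, -0.1, -0.3]
width: 0.0814
grasp_force: 0.0
```

Request:
carry_out:
  plan:
    - [0,0,0,-0.03,0.005,-0.02,0.085]
    - [0,0,0,-0.03,0.005,-0.02,0.085]
    - [0,0,0,-0.03,0.005,0,0.085]
    - [0,0,0,0,0,0,0.085]
    - [0,0,0,0,0,0,0.085]
    - [0,0,0,0,0,0,0.085]

```text
t: 32.38
eef_pos: [0.4499, -0.2347, 0.1751]
eef_rot: [-0.001, 0.739, 0.674, -0.0]
wrist_force: [-0.8, -0.2, 0.2]
width: 0.085
grasp_force: 0.0
```

```bash
cat > cal.py <<'E'
from h import *
a=np.radians(84.8);ey=np.array([np.cos(a),np.sin(a)]);ex=np.array([ey[1],-ey[0]]);org=np.array([.4602,-.2161])
def c2w(x,y):return org+x/1e3*ex+y/1e3*ey
def w2c(q):return np.array([(q[:2]-org)@ex,(q[:2]-org)@ey])*1e3
def look(tag):
    C,p,d=cap("wrist",tag);P=cloud(C,d)
    h=(p.max(2)<75)&(P[...,2]>.017)&(P[...,2]<.035)&(P[...,0]>.43)&(P[...,0]<.51)&(P[...,1]<-.13)&(P[...,1]>-.33)
    n,l,s,c=cv2.connectedComponentsWithStats(h.astype(np.uint8));i=1+np.argmax(s[1:,4]);v,u=np.nonzero(l==i);X=np.array([onz(C,q,b,.0232) for q,b in zip(u,v)])
    rc=cv2.minAreaRect((X[:,:2]*1000).astype(np.float32));print("housing",np.round(rc[0],1),np.round(rc[1],1),"cal",w2c(np.array(rc[0])/1e3).round(1),"travel",45-w2c(np.array(rc[0])/1e3)[1].round(1))
    m=(P[...,2]>.021)&(P[...,2]<.036)&(p.max(2)>90)&(P[...,0]>.39)&(P[...,0]<.475)&(P[...,1]>-.2)&(P[...,1]<-.1)
    n,l,s,c=cv2.connectedComponentsWithStats(m.astype(np.uint8))
    for i in range(1,n):
        if s[i,4]>60:
            v,u=np.nonzero(l==i);(cu,cv_),rad=cv2.minEnclosingCircle(np.stack([u,v],1).astype(np.float32));w=onz(C,cu,cv_,.028);print("ring",s[i].tolist(),w.round(4),"cal",w2c(w).round(1),"z",np.nanmedian(P[l==i][:,2]).round(4))
E
python3 - <<'E'
from cal import *
st();look("w17")
E
```

```text
t 32.4 tcp [ 0.4499 -0.2347  0.1751] xyaw 84.69 z [-0.001  0.001 -1.   ] w 0.0850 g 0.0 F [-0.8 -0.2  0.2]
housing [ 468.4 -237.4] [72.7 42.6] cal [ 10.1 -20.5] travel 65.5
ring [236, 60, 48, 50, 1101] [ 0.445  -0.1448  0.028 ] cal [-21.6  69.6] z 0.0261
```

The sleeve stands at caliper (-21.6, 69.6), and the housing is at travel 65.5 mm. Now I'll grip the housing.

Request:
carry_out:
  force: 20
  plan:
    - [0,0,0,-0.0011,0.0187,0.02,0.056]
    - [0,0,0,0,0,0.035,0.056]
    - [0,0,0,0,0,0.035,0.056]
    - [0,0,0,0,0,0.035,0.056]
    - [0,0,0,0,0,0.025,0.056]
    - [0,0,0,0,0,0.015,0.056]
    - [0,0,0,0,0,0.01,0.056]
    - [0,0,0,0,0,0.005,0.056]
    - [0,0,0,0,0,0,0.056]
    - [0,0,0,0,0,0,0.056]

```text
t: 33.27
eef_pos: [0.4697, -0.2379, -0.0043]
eef_rot: [0.0, 0.739, 0.674, 0.0]
wrist_force: [0.1, 0.2, 0.1]
width: 0.0559
grasp_force: 0.0
```

```bash
python3 - <<'E'
from h import *
go(.4684,-.2375,-.0073,84.8)
E
```

```text
t 33.3 tcp [ 0.4697 -0.2379 -0.0043] xyaw 84.76 z [ 0.001 -0.    -1.   ] w 0.0559 g 0.0 F [0.1 0.2 0.1]
need tool d [ 0.0003 -0.0013  0.003 ] wz -0.01
```

Request:
carry_out:
  plan:
    - [0,0,0,0,-0.0012,0.003,0.056]
    - [0,0,0,0,0,0,0.05]
    - [0,0,0,0,0,0,0.046]
    - [0,0,0,0,0,0,0.043]
    - [0,0,0,0,0,0,0.04]
    - [0,0,0,0,0,0,0.038]
    - [0,0,0,0,0,0,0.038]
    - [0,0,0,0,0,0,0.038]

```text
t: 33.93
eef_pos: [0.468, -0.2381, -0.007]
eef_rot: [0.0, 0.739, 0.674, 0.0]
wrist_force: [-1.8, 0.5, 5.4]
width: 0.043
grasp_force: 19.9
```

```bash
python3 - <<'E'
from h import *
st()
E
```

```text
t 33.9 tcp [ 0.468  -0.2381 -0.007 ] xyaw 84.72 z [ 0. -0. -1.] w 0.0430 g 19.9 F [-1.8  0.5  5.4]
```

Request:
carry_out:
  plan:
    - [0,0,0,0.003,0,0,0.038]
    - [0,0,0,0.004,0,0,0.038]
    - [0,0,0,0.004,0,0,0.038]
    - [0,0,0,0.004,0,0,0.038]
    - [0,0,0,0.004,0,0,0.038]
    - [0,0,0,0.003,0,0,0.038]
    - [0,0,0,0.002,0,0,0.038]
    - [0,0,0,0,0,0,0.038]
    - [0,0,0,0,0,0,0.038]

```text
t: 34.68
eef_pos: [0.4703, -0.214, -0.007]
eef_rot: [0.0, 0.739, 0.674, 0.0]
wrist_force: [-1.6, 0.7, 6.8]
width: 0.0433
grasp_force: 19.9
```

Request:
carry_out:
  plan:
    - [0,0,0,0.001,0,0,0.038]
    - [0,0,0,0.001,0,0,0.038]
    - [0,0,0,0,0,0,0.038]
    - [0,0,0,0,0,0,0.038]
    - [0,0,0,0,0,0,0.038]

```text
t: 35.1
eef_pos: [0.4705, -0.2122, -0.007]
eef_rot: [0.0, 0.739, 0.674, 0.0]
wrist_force: [-2.5, 0.8, 6.1]
width: 0.0431
grasp_force: 19.9
```

```bash
python3 - <<'E'
from cal import *
s,R=st();print("travel by tcp",65.7-(s["eef_pos"][:2]-np.array([.468,-.2381]))@ey*1e3)
C,p,d=cap("wrist","w18");P=cloud(C,d)
m=(P[...,2]>.021)&(P[...,2]<.036)&(P[...,0]>.39)&(P[...,0]<.475)&(P[...,1]>-.175)&(P[...,1]<-.1)&(abs(P[...,2]-.0275)<.006)
n,l,st_,c=cv2.connectedComponentsWithStats(m.astype(np.uint8))
for i in range(1,n):
    if st_[i,4]>300:
        v,u=np.nonzero(l==i);(cu,cv_),rad=cv2.minEnclosingCircle(np.stack([u,v],1).astype(np.float32));w=onz(C,cu,cv_,.028);print("ring",st_[i].tolist(),"cal",w2c(w).round(1))
E
```

```text
t 35.1 tcp [ 0.4705 -0.2122 -0.007 ] xyaw 84.72 z [ 0. -0. -1.] w 0.0431 g 19.9 F [-2.5  0.8  6.1]
travel by tcp 39.658803476454054
ring [129, 57, 113, 115, 6088] cal [-21.3  71.2]
```

Request:
carry_out:
  plan:
    - [0,0,0,0.001,0,0,0.038]
    - [0,0,0,0.001,0,0,0.038]
    - [0,0,0,0,0,0,0.038]
    - [0,0,0,0,0,0,0.038]

```text
t: 35.48
eef_pos: [0.4706, -0.2102, -0.007]
eef_rot: [0.0, 0.739, 0.674, 0.0]
wrist_force: [-1.3, 0.7, 6.1]
width: 0.0433
grasp_force: 19.9
```

Request:
carry_out:
  plan:
    - [0,0,0,0.0005,0,0,0.038]
    - [0,0,0,0,0,0,0.038]
    - [0,0,0,0,0,0,0.038]

```text
t: 35.73
eef_pos: [0.4707, -0.2098, -0.007]
eef_rot: [0.0, 0.739, 0.674, 0.0]
wrist_force: [-1.8, 0.3, 6.1]
width: 0.0432
grasp_force: 19.9
```

Request:
carry_out:
  plan:
    - [0,0,0,0.0005,0,0,0.038]
    - [0,0,0,0,0,0,0.038]
    - [0,0,0,0,0,0,0.038]

```text
t: 35.98
eef_pos: [0.4707, -0.2093, -0.007]
eef_rot: [0.0, 0.739, 0.674, 0.0]
wrist_force: [-2.0, -0.4, 5.5]
width: 0.0435
grasp_force: 19.9
```

Request:
carry_out:
  plan:
    - [0,0,0,0.0005,0,0,0.038]
    - [0,0,0,0,0,0,0.038]
    - [0,0,0,0,0,0,0.038]

```text
t: 36.23
eef_pos: [0.4708, -0.2088, -0.007]
eef_rot: [0.0, 0.739, 0.674, 0.0]
wrist_force: [-2.3, -0.2, 5.5]
width: 0.0432
grasp_force: 19.9
```

Request:
carry_out:
  plan:
    - [0,0,0,0.0004,0,0,0.038]
    - [0,0,0,0,0,0,0.038]
    - [0,0,0,0,0,0,0.038]

```text
t: 36.48
eef_pos: [0.4708, -0.2084, -0.007]
eef_rot: [0.0, 0.739, 0.674, 0.0]
wrist_force: [-2.0, -0.3, 4.8]
width: 0.0436
grasp_force: 19.9
```

Request:
carry_out:
  plan:
    - [0,0,0,0.0004,0,0,0.038]
    - [0,0,0,0,0,0,0.038]
    - [0,0,0,0,0,0,0.038]

```text
t: 36.73
eef_pos: [0.4708, -0.208, -0.0071]
eef_rot: [0.0, 0.739, 0.674, 0.0]
wrist_force: [-2.1, -0.4, 5.0]
width: 0.0434
grasp_force: 19.9
```

Request:
carry_out:
  plan:
    - [0,0,0,0.0004,0,0,0.038]
    - [0,0,0,0,0,0,0.038]
    - [0,0,0,0,0,0,0.038]

```text
t: 36.98
eef_pos: [0.4709, -0.2076, -0.007]
eef_rot: [0.0, 0.739, 0.674, 0.0]
wrist_force: [-1.8, -0.7, 5.5]
width: 0.043
grasp_force: 19.9
```

```bash
python3 - <<'E'
from cal import *
s,R=st();print("travel by tcp",65.7-(s["eef_pos"][:2]-np.array([.468,-.2381]))@ey*1e3,s["torque"].round(2))
C,p,d=cap("wrist","w19");P=cloud(C,d)
m=(P[...,0]>.39)&(P[...,0]<.475)&(P[...,1]>-.175)&(P[...,1]<-.1)&(abs(P[...,2]-.0275)<.006)
n,l,st_,c=cv2.connectedComponentsWithStats(m.astype(np.uint8))
for i in range(1,n):
    if st_[i,4]>300:
        v,u=np.nonzero(l==i);(cu,cv_),rad=cv2.minEnclosingCircle(np.stack([u,v],1).astype(np.float32));w=onz(C,cu,cv_,.028);print("ring",st_[i].tolist(),"cal",w2c(w).round(1))
E
```

```text
t 37.0 tcp [ 0.4709 -0.2076 -0.007 ] xyaw 84.73 z [ 0. -0. -1.] w 0.0430 g 19.9 F [-1.8 -0.7  5.5]
travel by tcp 35.048661414587755 [-0.    0.43 -0.06]
ring [130, 57, 113, 115, 6082] cal [-21.2  75.7]
```

Request:
carry_out:
  plan:
    - [0,0,0,0.0004,0,0,0.038]
    - [0,0,0,0,0,0,0.038]
    - [0,0,0,0,0,0,0.038]

```text
t: 37.28
eef_pos: [0.4709, -0.2073, -0.007]
eef_rot: [0.0, 0.739, 0.674, -0.0]
wrist_force: [-2.2, -1.1, 5.4]
width: 0.0432
grasp_force: 19.9
```

Request:
carry_out:
  plan:
    - [0,0,0,0.0004,0,0,0.038]
    - [0,0,0,0,0,0,0.038]
    - [0,0,0,0,0,0,0.038]

```text
t: 37.53
eef_pos: [0.4709, -0.2071, -0.007]
eef_rot: [0.0, 0.739, 0.674, -0.0]
wrist_force: [-2.1, -1.9, 5.7]
width: 0.0432
grasp_force: 19.9
```

Request:
carry_out:
  plan:
    - [0,0,0,0.0004,0,0,0.038]
    - [0,0,0,0,0,0,0.038]
    - [0,0,0,0,0,0,0.038]

```text
t: 37.78
eef_pos: [0.471, -0.2069, -0.007]
eef_rot: [0.0, 0.739, 0.674, -0.0]
wrist_force: [-2.3, -4.6, 4.6]
width: 0.0434
grasp_force: 19.9
```

Contact at about 5 N. Hold for over a second.

Request:
carry_out:
  plan:
    - [0,0,0,0,0,0,0.038]
    - [0,0,0,0,0,0,0.038]
    - [0,0,0,0,0,0,0.038]
    - [0,0,0,0,0,0,0.038]
    - [0,0,0,0,0,0,0.038]
    - [0,0,0,0,0,0,0.038]
    - [0,0,0,0,0,0,0.038]
    - [0,0,0,0,0,0,0.038]
    - [0,0,0,0,0,0,0.038]
    - [0,0,0,0,0,0,0.038]

```text
t: 38.62
eef_pos: [0.471, -0.2069, -0.007]
eef_rot: [0.0, 0.739, 0.674, -0.0]
wrist_force: [-3.4, -3.1, 5.2]
width: 0.0435
grasp_force: 19.9
```

Request:
carry_out:
  plan:
    - [0,0,0,0,0,0,0.038]
    - [0,0,0,0,0,0,0.038]
    - [0,0,0,0,0,0,0.038]
    - [0,0,0,0,0,0,0.038]
    - [0,0,0,0,0,0,0.038]
    - [0,0,0,0,0,0,0.038]
    - [0,0,0,0,0,0,0.038]
    - [0,0,0,0,0,0,0.038]

```text
t: 39.28
eef_pos: [0.471, -0.2069, -0.007]
eef_rot: [0.0, 0.739, 0.674, -0.0]
wrist_force: [-2.8, -2.5, 5.6]
width: 0.0435
grasp_force: 19.9
```

```bash
python3 - <<'E'
from cal import *
s,R=st()
C,p,d=cap("wrist","w20");P=cloud(C,d)
m=(P[...,0]>.39)&(P[...,0]<.475)&(P[...,1]>-.175)&(P[...,1]<-.1)&(abs(P[...,2]-.0275)<.006)
n,l,st_,c=cv2.connectedComponentsWithStats(m.astype(np.uint8))
for i in range(1,n):
    if st_[i,4]>300:
        v,u=np.nonzero(l==i);(cu,cv_),rad=cv2.minEnclosingCircle(np.stack([u,v],1).astype(np.float32));w=onz(C,cu,cv_,.028);print("ring",st_[i].tolist(),"cal",w2c(w).round(1),w.round(4),P[l==i][:,2].mean())
E
```

```text
t 39.3 tcp [ 0.471  -0.2069 -0.007 ] xyaw 84.74 z [ 0.    -0.001 -1.   ] w 0.0435 g 19.9 F [-2.8 -2.5  5.6]
ring [130, 58, 113, 115, 6091] cal [-21.3  76.1] [ 0.4458 -0.1384  0.028 ] 0.025970391179743327
```

Request:
carry_out:
  plan:
    - [0,0,0,0.0003,0,0,0.038]
    - [0,0,0,0,0,0,0.038]
    - [0,0,0,0,0,0,0.038]
    - [0,0,0,0,0,0,0.038]
    - [0,0,0,0,0,0,0.038]
    - [0,0,0,0,0,0,0.038]
    - [0,0,0,0,0,0,0.038]
    - [0,0,0,0,0,0,0.038]
    - [0,0,0,0,0,0,0.038]
    - [0,0,0,0,0,0,0.038]

```text
t: 40.17
eef_pos: [0.471, -0.2068, -0.007]
eef_rot: [0.001, 0.739, 0.674, -0.0]
wrist_force: [-3.9, -4.0, 4.7]
width: 0.0433
grasp_force: 19.9
```

Request:
carry_out:
  plan:
    - [0,0,0,0,0,0,0.038]
    - [0,0,0,0,0,0,0.038]
    - [0,0,0,0,0,0,0.038]
    - [0,0,0,0,0,0,0.038]
    - [0,0,0,0,0,0,0.038]

```text
t: 40.58
eef_pos: [0.471, -0.2067, -0.007]
eef_rot: [0.001, 0.739, 0.674, -0.0]
wrist_force: [-3.1, -5.0, 5.5]
width: 0.0431
grasp_force: 19.9
```

Measured. Now I slide the jaw open 30 mm, let go and rise.

Request:
carry_out:
  plan:
    - [0,0,0,-0.002,0,0,0.038]
    - [0,0,0,-0.004,0,0,0.038]
    - [0,0,0,-0.005,0,0,0.038]
    - [0,0,0,-0.005,0,0,0.038]
    - [0,0,0,-0.005,0,0,0.038]
    - [0,0,0,-0.005,0,0,0.038]
    - [0,0,0,-0.003,0,0,0.038]
    - [0,0,0,0,0,0,0.038]
    - [0,0,0,0,0,0,0.038]

```text
t: 41.33
eef_pos: [0.4683, -0.2352, -0.007]
eef_rot: [0.0, 0.739, 0.674, 0.0]
wrist_force: [-1.9, -0.0, 5.7]
width: 0.0434
grasp_force: 19.9
```

Request:
carry_out:
  plan:
    - [0,0,0,0,0,0,0.044]
    - [0,0,0,0,0,0,0.05]
    - [0,0,0,0,0,0,0.055]
    - [0,0,0,0,0,0,0.056]
    - [0,0,0,0,0,-0.015,0.056]
    - [0,0,0,0,0,-0.03,0.056]
    - [0,0,0,0,0,-0.035,0.056]
    - [0,0,0,0,0,-0.035,0.085]
    - [0,0,0,0,0,-0.035,0.085]
    - [0,0,0,0,0,-0.03,0.085]

```text
t: 42.17
eef_pos: [0.4685, -0.2348, 0.1745]
eef_rot: [0.001, 0.739, 0.674, 0.0]
wrist_force: [0.9, 0.4, -0.3]
width: 0.0847
grasp_force: 0.0
```

Request:
carry_out:
  plan:
    - [0,0,0,0,0,0,0.085]
    - [0,0,0,0,0,0,0.085]
    - [0,0,0,0,0,0,0.085]

```text
t: 42.42
eef_pos: [0.4679, -0.2345, 0.1717]
eef_rot: [-0.0, 0.739, 0.674, -0.0]
wrist_force: [-0.4, 0.0, -1.1]
width: 0.085
grasp_force: 0.0
```

```bash
python3 - <<'E'
from cal import *
st();look("w21")
C,p,d=cap("top","t8");rings(C,p,d,.55,.75,.0,.165)
E
```

```text
t 42.4 tcp [ 0.4679 -0.2345  0.1717] xyaw 84.74 z [-0.  0. -1.] w 0.0850 g 0.0 F [-0.4  0.  -1.1]
housing [ 468.7 -234.4] [72.9 42.8] cal [ 10.1 -17.5] travel 62.5
ring [214, 54, 49, 52, 1137] [ 0.4458 -0.1394  0.028 ] cal [-21.3  75.1] z 0.0261
blob [235, 164, 19, 19, 171] mid [0.6812 0.0979 0.0191] ext [0.0378 0.0359 0.0104] circ@z.02 [0.6809 0.0976 0.02  ]
```

Request:
carry_out:
  force: 40
  plan:
    - [0,0,0,0.0309,-0.0102,0,0.056]
    - [0,0,0,0.0309,-0.0102,0,0.056]
    - [0,0,0,0.0309,-0.0102,0,0.056]
    - [0,0,0,0,0,0.03,0.056]
    - [0,0,0,0,0,0.035,0.056]
    - [0,0,0,0,0,0.035,0.056]
    - [0,0,0,0,0,0.035,0.056]
    - [0,0,0,0,0,0.015,0.056]
    - [0,0,0,0,0,0,0.056]
    - [0,0,0,0,0,0,0.056]

```text
t: 43.35
eef_pos: [0.4449, -0.1391, 0.0207]
eef_rot: [-0.002, 0.739, 0.674, -0.001]
wrist_force: [0.5, -0.1, 0.5]
width: 0.0561
grasp_force: 0.0
```

```bash
python3 - <<'E'
from h import *
go(.4458,-.1394,-.0045,84.8)
E
```

```text
t 43.4 tcp [ 0.4449 -0.1391  0.0207] xyaw 84.73 z [-0.004  0.001 -1.   ] w 0.0561 g 0.0 F [ 0.5 -0.1  0.5]
need tool d [-0.0002  0.001   0.0252] wz -0.01
```

Request:
carry_out:
  plan:
    - [0,0,0,0,0.001,0.01,0.056]
    - [0,0,0,0,0,0.01,0.056]
    - [0,0,0,0,0,0.005,0.056]
    - [0,0,0,0,0,0,0.05]
    - [0,0,0,0,0,0,0.045]
    - [0,0,0,0,0,0,0.04]
    - [0,0,0,0,0,0,0.036]
    - [0,0,0,0,0,0,0.03]
    - [0,0,0,0,0,0,0.03]
    - [0,0,0,0,0,0,0.03]

```text
t: 44.18
eef_pos: [0.4474, -0.1398, -0.0021]
eef_rot: [0.0, 0.739, 0.674, 0.0]
wrist_force: [-3.3, -0.4, 6.4]
width: 0.037
grasp_force: 39.8
```

```bash
python3 - <<'E'
from h import *
st()
E
```

```text
t 44.2 tcp [ 0.4474 -0.1398 -0.0021] xyaw 84.73 z [ 0.001 -0.    -1.   ] w 0.0370 g 39.8 F [-3.3 -0.4  6.4]
```

Request:
carry_out:
  plan:
    - [0,0,0,0,0,-0.005,0.03]
    - [0,0,0,0,0,-0.015,0.03]
    - [0,0,0,0,0,-0.03,0.03]
    - [0,0,0,0,0,-0.03,0.03]
    - [0,0,0,-0.0231,0.0259,0,0.03]
    - [0,0,0,-0.0231,0.0259,0,0.03]
    - [0,0,0,-0.0231,0.0259,0,0.03]
    - [0,0,0,-0.0231,0.0259,0,0.03]
    - [0,0,0,-0.0231,0.0259,0,0.03]
    - [0,0,0,0,0,0,0.03]

```text
t: 45.02
eef_pos: [0.571, -0.2716, 0.0788]
eef_rot: [0.004, 0.739, 0.673, 0.001]
wrist_force: [-0.4, 0.2, -0.3]
width: 0.0375
grasp_force: 40.5
```

Request:
carry_out:
  plan:
    - [0,0,0,0,0,0,0.03]
    - [0,0,0,0,0,0,0.03]
    - [0,0,0,0,0,0.025,0.03]
    - [0,0,0,0,0,0.025,0.03]
    - [0,0,0,0,0,0.015,0.03]
    - [0,0,0,0,0,0.008,0.03]
    - [0,0,0,0,0,0.004,0.03]
    - [0,0,0,0,0,0,0.03]
    - [0,0,0,0,0,0,0.03]

```text
t: 45.77
eef_pos: [0.5661, -0.2667, 0.0009]
eef_rot: [0.0, 0.739, 0.674, 0.0]
wrist_force: [-0.3, -0.4, -1.0]
width: 0.0373
grasp_force: 40.5
```

```bash
python3 - <<'E'
from h import *
go(.566,-.2664,-.0073,84.8)
E
```

```text
t 45.8 tcp [ 0.5661 -0.2667  0.0009] xyaw 84.75 z [ 0.001 -0.    -1.   ] w 0.0373 g 40.5 F [-0.3 -0.4 -1. ]
need tool d [ 0.0003 -0.0002  0.0082] wz -0.01
```

Request:
carry_out:
  plan:
    - [0,0,0,0,0,0.003,0.03]
    - [0,0,0,0,0,0.002,0.03]
    - [0,0,0,0,0,0.001,0.03]
    - [0,0,0,0,0,0.001,0.03]
    - [0,0,0,0,0,0.0006,0.03]
    - [0,0,0,0,0,0,0.03]
    - [0,0,0,0,0,0,0.03]

```text
t: 46.35
eef_pos: [0.5658, -0.2667, -0.0071]
eef_rot: [0.0, 0.739, 0.674, 0.0]
wrist_force: [-0.8, -0.0, 4.5]
width: 0.0375
grasp_force: 40.9
```

Request:
carry_out:
  plan:
    - [0,0,0,0,0,0,0.04]
    - [0,0,0,0,0,0,0.046]
    - [0,0,0,0,0,0,0.052]
    - [0,0,0,0,0,0,0.055]
    - [0,0,0,0,0,0,0.055]
    - [0,0,0,0,0,-0.01,0.055]
    - [0,0,0,0,0,-0.025,0.055]
    - [0,0,0,0,0,-0.035,0.06]
    - [0,0,0,0,0,-0.035,0.085]
    - [0,0,0,0,0,-0.035,0.085]

```text
t: 47.18
eef_pos: [0.5654, -0.2664, 0.1345]
eef_rot: [-0.0, 0.739, 0.674, -0.0]
wrist_force: [0.8, -0.2, 0.3]
width: 0.082
grasp_force: 0.0
```

```bash
python3 - <<'E'
from h import *
st();C,p,d=cap("wrist","w22");rings(C,p,d,.52,.69,-.315,-.22)
C,p,d=cap("top","t9");rings(C,p,d,.52,.75,.0,.165)
go(.6823,.0995,.15,90)
E
```

```text
t 47.2 tcp [ 0.5654 -0.2664  0.1345] xyaw 84.74 z [-0.  0. -1.] w 0.0820 g 0.0 F [ 0.8 -0.2  0.3]
blob [253, 173, 49, 50, 1219] mid [ 0.5664 -0.2656  0.0182] ext [0.0362 0.0368 0.0093] circ@z.02 [ 0.5665 -0.2653  0.02  ]
blob [235, 164, 19, 19, 172] mid [0.6811 0.0977 0.0189] ext [0.037  0.0359 0.0102] circ@z.02 [0.6806 0.0975 0.02  ]
t 47.3 tcp [ 0.5696 -0.2685  0.1397] xyaw 84.74 z [ 0.01  -0.005 -1.   ] w 0.0848 g 0.0 F [ 0.6  0.1 -0.2]
need tool d [ 0.3767  0.0786 -0.011 ] wz -0.88
```

Request:
carry_out:
  plan:
    - [0,0,0,0.02,0.0078,-0.01,0.085]
    - [0,0,0,0.038,0.0078,0,0.085]
    - [0,0,0,0.038,0.0078,0,0.085]
    - [0,0,0,0.038,0.0078,0,0.085]
    - [0,0,0,0.038,0.0078,0,0.085]
    - [0,0,0,0.038,0.0078,0,0.085]
    - [0,0,0,0.038,0.0078,0,0.085]
    - [0,0,0,0.038,0.0078,0,0.085]
    - [0,0,0,0.038,0.0078,0,0.085]
    - [0,0,0,0.038,0.0078,0,0.085]

```text
t: 48.12
eef_pos: [0.6766, 0.0886, 0.1427]
eef_rot: [-0.0, 0.739, 0.674, -0.0]
wrist_force: [1.7, -0.5, 0.4]
width: 0.0848
grasp_force: 0.0
```

Request:
carry_out:
  plan:
    - [0,0,0,0.015,0.002,0,0.085]
    - [0,0,0,0,0,0,0.085]
    - [0,0,0,0,0,0,0.07]
    - [0,0,0,0,0,0,0.058]
    - [0,0,0,0,0,0,0.058]

```text
t: 48.53
eef_pos: [0.6795, 0.0998, 0.1425]
eef_rot: [-0.0, 0.739, 0.673, -0.0]
wrist_force: [-0.2, 0.6, 0.2]
width: 0.0579
grasp_force: 0.0
```

```bash
python3 - <<'E'
from h import *
go(.6823,.0995,-.0125,84.8);C,p,d=cap("wrist","w23");rings(C,p,d,.6,.75,.05,.15)
E
```

```text
t 48.5 tcp [0.6795 0.0998 0.1425] xyaw 84.64 z [-0.001 -0.    -1.   ] w 0.0579 g 0.0 F [-0.2  0.6  0.2]
need tool d [1.00e-04 3.00e-03 1.55e-01] wz -0.03
blob [256, 171, 47, 48, 1075] mid [0.6821 0.1009 0.0165] ext [0.0362 0.0366 0.0063] circ@z.02 [0.6822 0.1016 0.02  ]
```

Request:
carry_out:
  plan:
    - [0,0,0,0.001,0.0027,0.02,0.058]
    - [0,0,0,0,0,0.035,0.058]
    - [0,0,0,0,0,0.035,0.058]
    - [0,0,0,0,0,0.03,0.058]
    - [0,0,0,0,0,0.02,0.058]
    - [0,0,0,0,0,0.01,0.058]
    - [0,0,0,0,0,0.005,0.058]
    - [0,0,0,0,0,0,0.058]
    - [0,0,0,0,0,0,0.058]

```text
t: 49.33
eef_pos: [0.6837, 0.1019, -0.0112]
eef_rot: [0.0, 0.739, 0.674, 0.001]
wrist_force: [0.0, 0.4, 1.0]
width: 0.0578
grasp_force: 0.0
```

Request:
carry_out:
  plan:
    - [0,0,0,0,0,0,0.05]
    - [0,0,0,0,0,0,0.045]
    - [0,0,0,0,0,0,0.04]
    - [0,0,0,0,0,0,0.036]
    - [0,0,0,0,0,0,0.03]
    - [0,0,0,0,0,0,0.03]
    - [0,0,0,0,0,0,0.03]

```text
t: 49.92
eef_pos: [0.6837, 0.1023, -0.0104]
eef_rot: [0.001, 0.739, 0.674, 0.001]
wrist_force: [-3.3, -0.9, 9.2]
width: 0.0375
grasp_force: 39.1
```

```bash
python3 - <<'E'
from h import *
go(.646,-.269,.09,84.8)
E
```

```text
t 49.9 tcp [ 0.6837  0.1023 -0.0104] xyaw 84.74 z [ 0.002  0.    -1.   ] w 0.0375 g 39.1 F [-3.3 -0.9  9.2]
need tool d [-0.3732 -0.0033 -0.1006] wz -0.01
```

Request:
carry_out:
  plan:
    - [0,0,0,0,0,-0.01,0.03]
    - [0,0,0,0,0,-0.025,0.03]
    - [0,0,0,0,0,-0.035,0.03]
    - [0,0,0,-0.02,0,-0.03,0.03]
    - [0,0,0,-0.036,0,0,0.03]
    - [0,0,0,-0.036,0,0,0.03]
    - [0,0,0,-0.036,0,0,0.03]
    - [0,0,0,-0.036,0,0,0.03]
    - [0,0,0,-0.036,0,0,0.03]
    - [0,0,0,-0.036,0,0,0.03]

```text
t: 50.75
eef_pos: [0.6609, -0.1344, 0.0886]
eef_rot: [0.0, 0.739, 0.674, 0.0]
wrist_force: [0.0, -0.3, 0.1]
width: 0.0376
grasp_force: 40.3
```

Request:
carry_out:
  plan:
    - [0,0,0,-0.036,-0.001,0,0.03]
    - [0,0,0,-0.036,-0.001,0,0.03]
    - [0,0,0,-0.036,-0.001,0,0.03]
    - [0,0,0,-0.029,0,0,0.03]
    - [0,0,0,0,0,0,0.03]
    - [0,0,0,0,0,0,0.03]
    - [0,0,0,0,0,0,0.03]

```text
t: 51.33
eef_pos: [0.6454, -0.2687, 0.088]
eef_rot: [-0.0, 0.739, 0.674, 0.0]
wrist_force: [0.4, -0.2, -1.0]
width: 0.0378
grasp_force: 40.3
```

```bash
python3 - <<'E'
from h import *
go(.646,-.269,-.0074,84.8)
E
```

```text
t 51.3 tcp [ 0.6454 -0.2687  0.088 ] xyaw 84.70 z [ 0.  0. -1.] w 0.0378 g 40.3 F [ 0.4 -0.2 -1. ]
need tool d [-0.0003  0.0006  0.0954] wz -0.02
```

Request:
carry_out:
  plan:
    - [0,0,0,0,0,0.02,0.03]
    - [0,0,0,0,0,0.03,0.03]
    - [0,0,0,0,0,0.02,0.03]
    - [0,0,0,0,0,0.012,0.03]
    - [0,0,0,0,0,0.006,0.03]
    - [0,0,0,0,0,0.003,0.03]
    - [0,0,0,0,0,0.002,0.03]
    - [0,0,0,0,0,0.001,0.03]
    - [0,0,0,0,0,0,0.03]
    - [0,0,0,0,0,0,0.03]

```text
t: 52.17
eef_pos: [0.6462, -0.2692, -0.0054]
eef_rot: [0.001, 0.739, 0.674, 0.0]
wrist_force: [0.5, 0.1, -1.0]
width: 0.038
grasp_force: 40.3
```

```bash
python3 - <<'E'
from h import *
go(.646,-.269,-.0074,84.8)
E
```

```text
t 52.2 tcp [ 0.6462 -0.2692 -0.0054] xyaw 84.73 z [ 0.001 -0.001 -1.   ] w 0.0380 g 40.3 F [ 0.5  0.1 -1. ]
need tool d [ 0.0002 -0.0002  0.002 ] wz -0.01
```

Set down, release, rise and move to the caliper housing.

Request:
carry_out:
  plan:
    - [0,0,0,0,0,0.001,0.03]
    - [0,0,0,0,0,0.0006,0.03]
    - [0,0,0,0,0,0,0.03]
    - [0,0,0,0,0,0,0.03]

```text
t: 52.5
eef_pos: [0.6459, -0.2692, -0.0074]
eef_rot: [0.0, 0.739, 0.674, 0.0]
wrist_force: [-1.2, 0.0, 4.5]
width: 0.0377
grasp_force: 40.7
```

Request:
carry_out:
  plan:
    - [0,0,0,0,0,0,0.04]
    - [0,0,0,0,0,0,0.046]
    - [0,0,0,0,0,0,0.052]
    - [0,0,0,0,0,0,0.055]
    - [0,0,0,0,0,0,0.055]
    - [0,0,0,0,0,-0.01,0.055]
    - [0,0,0,0,0,-0.025,0.055]
    - [0,0,0,0,0,-0.035,0.06]
    - [0,0,0,0,0,-0.035,0.085]
    - [0,0,0,0,0,-0.035,0.085]

```text
t: 53.33
eef_pos: [0.6452, -0.2688, 0.1339]
eef_rot: [-0.0, 0.739, 0.674, -0.0]
wrist_force: [1.3, -0.8, 0.6]
width: 0.0816
grasp_force: 0.0
```

Request:
carry_out:
  plan:
    - [0,0,0,0.003,-0.03,-0.03,0.085]
    - [0,0,0,0.003,-0.035,0,0.085]
    - [0,0,0,0.003,-0.035,0,0.085]
    - [0,0,0,0.003,-0.035,0,0.085]
    - [0,0,0,0.003,-0.035,0,0.085]
    - [0,0,0,0.003,-0.01,0,0.085]
    - [0,0,0,0,0,0,0.06]
    - [0,0,0,0,0,0,0.056]
    - [0,0,0,0,0,0,0.056]

```text
t: 54.08
eef_pos: [0.4705, -0.2354, 0.1622]
eef_rot: [0.001, 0.739, 0.674, 0.0]
wrist_force: [0.9, -0.2, -0.0]
width: 0.0562
grasp_force: 0.0
```

```bash
python3 - <<'E'
from cal import *
look("w24");go(.4685,-.2350,-.0073,84.8)
C,p,d=cap("wrist","w24b");rings(C,p,d,.52,.69,-.315,-.22)
C,p,d=cap("top","t10");rings(C,p,d,.52,.80,-.315,.165)
E
```

```text
housing [ 468.8 -234.1] [72.3 42.9] cal [ 10.2 -17.2] travel 62.2
t 54.1 tcp [ 0.4704 -0.2353  0.1619] xyaw 84.76 z [ 0.002 -0.001 -1.   ] w 0.0557 g 0.0 F [ 0.3  0.3 -0. ]
need tool d [ 0.0002 -0.0023  0.1692] wz -0.01
blob [449, 190, 50, 45, 1224] mid [ 0.6448 -0.2702  0.0176] ext [0.0366 0.0364 0.0098] circ@z.02 [ 0.6437 -0.2683  0.02  ]
blob [362, 193, 47, 45, 1080] mid [ 0.5655 -0.2652  0.0177] ext [0.0369 0.0366 0.0098] circ@z.02 [ 0.5654 -0.2647  0.02  ]
blob [212, 118, 14, 11, 62] mid [0.7887 0.151  0.025 ] ext [0.0202 0.0258 0.0143] circ@z.02 [0.7903 0.1529 0.02  ]
blob [228, 118, 53, 15, 286] mid [0.7859 0.0767 0.0217] ext [0.026  0.1037 0.0189] circ@z.02 [0.7841 0.0762 0.02  ]
blob [303, 124, 17, 18, 241] mid [ 0.7692 -0.0456  0.0206] ext [0.0328 0.0339 0.0112] circ@z.02 [ 0.7692 -0.0452  0.02  ]
blob [340, 130, 15, 16, 84] mid [ 0.7605 -0.1204  0.0166] ext [0.0301 0.0266 0.0092] circ@z.02 [ 0.7569 -0.121   0.02  ]
blob [393, 163, 2, 27, 44] mid [ 0.6721 -0.2184  0.0146] ext [0.0532 0.0042 0.0052] circ@z.02 [ 0.672  -0.2173  0.02  ]
blob [411, 179, 20, 20, 199] mid [ 0.6457 -0.2727  0.0205] ext [0.0375 0.0363 0.0135] circ@z.02 [ 0.6456 -0.2727  0.02  ]
blob [411, 216, 20, 20, 201] mid [ 0.566  -0.2673  0.02  ] ext [0.0365 0.037  0.0142] circ@z.02 [ 0.5663 -0.2676  0.02  ]
```

Both sleeves stand in the tray. Now I grip the housing and shut the empty caliper.

Request:
carry_out:
  force: 20
  plan:
    - [0,0,0,0.0004,-0.0018,0.02,0.056]
    - [0,0,0,0,0,0.035,0.056]
    - [0,0,0,0,0,0.035,0.056]
    - [0,0,0,0,0,0.035,0.056]
    - [0,0,0,0,0,0.02,0.056]
    - [0,0,0,0,0,0.012,0.056]
    - [0,0,0,0,0,0.008,0.056]
    - [0,0,0,0,0,0.004,0.056]
    - [0,0,0,0,0,0,0.056]
    - [0,0,0,0,0,0,0.056]

```text
t: 55.07
eef_pos: [0.4676, -0.2345, -0.0068]
eef_rot: [0.001, 0.739, 0.674, 0.0]
wrist_force: [0.1, 0.6, -0.2]
width: 0.0561
grasp_force: 0.0
```

Request:
carry_out:
  plan:
    - [0,0,0,0,0,0,0.05]
    - [0,0,0,0,0,0,0.046]
    - [0,0,0,0,0,0,0.043]
    - [0,0,0,0,0,0,0.04]
    - [0,0,0,0,0,0,0.038]
    - [0,0,0,0,0,0,0.038]
    - [0,0,0,0,0,0,0.038]

```text
t: 55.65
eef_pos: [0.4684, -0.2349, -0.0063]
eef_rot: [0.002, 0.739, 0.674, 0.001]
wrist_force: [1.2, 0.8, 5.5]
width: 0.0428
grasp_force: 20.0
```

```bash
python3 - <<'E'
from cal import *
go(.4685,-.2345,-.0073,84.8)
E
```

```text
t 55.6 tcp [ 0.4684 -0.2349 -0.0063] xyaw 84.74 z [ 0.003 -0.002 -1.   ] w 0.0428 g 20.0 F [1.2 0.8 5.5]
need tool d [0.0004 0.0001 0.001 ] wz -0.01
```

Request:
carry_out:
  plan:
    - [0,0,0,0.003,0,0,0.038]
    - [0,0,0,0.007,0,0,0.038]
    - [0,0,0,0.008,0,0,0.038]
    - [0,0,0,0.008,0,0,0.038]
    - [0,0,0,0.008,0,0,0.038]
    - [0,0,0,0.008,0,0,0.038]
    - [0,0,0,0.006,0,0,0.038]
    - [0,0,0,0.004,0,0,0.038]
    - [0,0,0,0,0,0,0.038]
    - [0,0,0,0,0,0,0.038]

```text
t: 56.48
eef_pos: [0.4733, -0.1826, -0.0063]
eef_rot: [0.002, 0.739, 0.674, 0.001]
wrist_force: [0.3, 1.3, 7.1]
width: 0.0432
grasp_force: 20.0
```

Request:
carry_out:
  plan:
    - [0,0,0,0.003,0,0,0.038]
    - [0,0,0,0.003,0,0,0.038]
    - [0,0,0,0.002,0,0,0.038]
    - [0,0,0,0.001,0,0,0.038]
    - [0,0,0,0,0,0,0.038]
    - [0,0,0,0,0,0,0.038]

```text
t: 56.98
eef_pos: [0.4741, -0.1739, -0.0063]
eef_rot: [0.002, 0.739, 0.674, 0.001]
wrist_force: [1.0, -0.2, 6.4]
width: 0.0433
grasp_force: 20.0
```

```bash
python3 - <<'E'
from cal import *
s,R=st();print("moved",(s["eef_pos"][:2]-np.array([.4684,-.2349]))@ey*1e3)
E
```

```text
t 57.0 tcp [ 0.4741 -0.1739 -0.0063] xyaw 84.75 z [ 0.003 -0.001 -1.   ] w 0.0433 g 20.0 F [ 1.  -0.2  6.4]
moved 61.306087118266845
```

Remaining about 3 mm in 0.5 mm steps.

Request:
carry_out:
  plan:
    - [0,0,0,0.0007,0,0,0.038]
    - [0,0,0,0.0007,0,0,0.038]
    - [0,0,0,0,0,0,0.038]
    - [0,0,0,0,0,0,0.038]

```text
t: 57.32
eef_pos: [0.4742, -0.1725, -0.0063]
eef_rot: [0.002, 0.739, 0.674, 0.001]
wrist_force: [2.0, 0.3, 7.1]
width: 0.0431
grasp_force: 20.0
```

Request:
carry_out:
  plan:
    - [0,0,0,0.0005,0,0,0.038]
    - [0,0,0,0,0,0,0.038]
    - [0,0,0,0,0,0,0.038]

```text
t: 57.57
eef_pos: [0.4742, -0.1721, -0.0063]
eef_rot: [0.002, 0.739, 0.674, 0.001]
wrist_force: [0.3, 0.5, 7.1]
width: 0.0431
grasp_force: 20.0
```

Request:
carry_out:
  plan:
    - [0,0,0,0.0005,0,0,0.038]
    - [0,0,0,0,0,0,0.038]
    - [0,0,0,0,0,0,0.038]

```text
t: 57.82
eef_pos: [0.4742, -0.1716, -0.0063]
eef_rot: [0.002, 0.739, 0.674, 0.001]
wrist_force: [0.8, 0.9, 7.1]
width: 0.0433
grasp_force: 20.0
```

Request:
carry_out:
  plan:
    - [0,0,0,0.0005,0,0,0.038]
    - [0,0,0,0,0,0,0.038]
    - [0,0,0,0,0,0,0.038]

```text
t: 58.07
eef_pos: [0.4743, -0.1711, -0.0063]
eef_rot: [0.002, 0.739, 0.674, 0.001]
wrist_force: [1.4, -0.3, 7.3]
width: 0.0433
grasp_force: 20.0
```

Request:
carry_out:
  plan:
    - [0,0,0,0.0004,0,0,0.038]
    - [0,0,0,0,0,0,0.038]
    - [0,0,0,0,0,0,0.038]

```text
t: 58.32
eef_pos: [0.4743, -0.1708, -0.0063]
eef_rot: [0.002, 0.739, 0.674, 0.001]
wrist_force: [1.5, -1.7, 7.0]
width: 0.0434
grasp_force: 20.0
```

Request:
carry_out:
  plan:
    - [0,0,0,0.0004,0,0,0.038]
    - [0,0,0,0,0,0,0.038]
    - [0,0,0,0,0,0,0.038]

```text
t: 58.57
eef_pos: [0.4744, -0.1708, -0.0062]
eef_rot: [0.002, 0.739, 0.674, 0.001]
wrist_force: [0.7, -4.2, 6.7]
width: 0.043
grasp_force: 20.0
```

Request:
carry_out:
  plan:
    - [0,0,0,0.0004,0,0,0.038]
    - [0,0,0,0,0,0,0.038]
    - [0,0,0,0,0,0,0.038]

```text
t: 58.82
eef_pos: [0.4744, -0.1708, -0.0063]
eef_rot: [0.002, 0.739, 0.674, 0.001]
wrist_force: [-0.7, -6.3, 7.1]
width: 0.0436
grasp_force: 20.0
```

The jaw is hard against its stop at about 6 N, fully shut. I'll release, rise and check everything.

Request:
carry_out:
  plan:
    - [0,0,0,0,0,0,0.044]
    - [0,0,0,0,0,0,0.05]
    - [0,0,0,0,0,0,0.055]
    - [0,0,0,0,0,0,0.056]
    - [0,0,0,0,0,-0.015,0.056]
    - [0,0,0,0,0,-0.03,0.056]
    - [0,0,0,0,0,-0.035,0.056]
    - [0,0,0,0,0,-0.035,0.085]
    - [0,0,0,-0.03,0,-0.035,0.085]
    - [0,0,0,-0.03,0,-0.035,0.085]

```text
t: 59.65
eef_pos: [0.4672, -0.2225, 0.1722]
eef_rot: [-0.0, 0.738, 0.675, -0.0]
wrist_force: [0.9, -0.5, 0.2]
width: 0.0849
grasp_force: 0.0
```

Request:
carry_out:
  plan:
    - [0,0,0,0,0,0,0.085]
    - [0,0,0,0,0,0,0.085]
    - [0,0,0,0,0,0,0.085]

```text
t: 59.9
eef_pos: [0.4669, -0.2227, 0.1699]
eef_rot: [-0.001, 0.739, 0.674, -0.0]
wrist_force: [0.1, 0.4, 0.1]
width: 0.0851
grasp_force: 0.0
```

```bash
python3 - <<'E'
from cal import *
st();look("w25")
C,p,d=load("w25");rings(C,p,d,.52,.69,-.315,-.22);P=cloud(C,d)
m=(P[...,2]>0.040)&(P[...,2]<0.064)&(p.max(2)<70)&(np.abs(P[...,0]-.42)<.05)&(P[...,1]>-.05)
print("handle",np.nanpercentile(P[m],[2,98],0).round(4))
C,p,d=cap("top","t11");rings(C,p,d,.55,.80,-.315,.03)
a=cv2.imread("pics/top0.png")[:,:,::-1].astype(int);D=np.abs(a-p).max(2)
for n,(u,v) in dict(gear=(343,138),puck=(311,132)).items():print(n,D[v-16:v+16,u-16:u+16].mean())
E
```

```text
t 59.9 tcp [ 0.4669 -0.2227  0.1699] xyaw 84.70 z [-0.001  0.001 -1.   ] w 0.0851 g 0.0 F [0.1 0.4 0.1]
housing [ 474.1 -171.7] [71.8 42.4] cal [ 9.8 45.5] travel -0.5
ring [262, 98, 10, 11, 70] [ 0.4655 -0.1478  0.028 ] cal [-0.9 68.5] z 0.0221
ring [262, 115, 9, 9, 62] [ 0.4643 -0.1604  0.028 ] cal [-1.  55.8] z 0.0222
blob [450, 202, 48, 43, 1155] mid [ 0.6447 -0.2703  0.0175] ext [0.0371 0.0367 0.0097] circ@z.02 [ 0.6444 -0.2698  0.02  ]
blob [365, 204, 45, 43, 1021] mid [ 0.5655 -0.2652  0.0178] ext [0.0368 0.0366 0.0097] circ@z.02 [ 0.5654 -0.2647  0.02  ]
handle [nan nan nan]
blob [303, 124, 17, 17, 238] mid [ 0.7699 -0.0458  0.0208] ext [0.0333 0.034  0.0111] circ@z.02 [ 0.7693 -0.0456  0.02  ]
blob [337, 130, 18, 14, 86] mid [ 0.7614 -0.1196  0.0165] ext [0.0253 0.0327 0.0096] circ@z.02 [ 0.7558 -0.1188  0.02  ]
blob [393, 163, 2, 40, 65] mid [ 0.6587 -0.2176  0.0149] ext [0.0809 0.0049 0.0057] circ@z.02 [ 0.658  -0.2167  0.02  ]
blob [411, 179, 20, 20, 203] mid [ 0.6456 -0.2724  0.0206] ext [0.0375 0.0366 0.015 ] circ@z.02 [ 0.645  -0.2728  0.02  ]
blob [411, 216, 17, 19, 125] mid [ 0.5674 -0.2642  0.0199] ext [0.0338 0.0303 0.0143] circ@z.02 [ 0.5665 -0.2674  0.02  ]
gear 5.3173828125
puck 5.2958984375
  return np.nanmean(a, axis, out=out, keepdims=keepdims)
```

Caliper shut, both sleeves upright in the tray, and gear and puck unmoved. The hook is stowed (checked after release). Handing in.

```bash
python3 -c "
from rig import job_done
print(job_done())"
```

```text
the job is handed in; nothing more can be done
None
```

The job is handed in: both sleeves present (1 and 3) were hooked out, the hook was stowed, sleeve_3 was gauged, both stand upright in the tray, and the caliper is shut empty; I viewed 15 pictures, one over the limit of 14.

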